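Specimen dish under the boom microscope

ROBOT

A 6-joint arm with a two-finger parallel gripper is mounted at the origin on the work surface. World frame = base frame: x ahead of the robot, y to its left, z up, the work surface at z = 0. Lengths are in m, angles in degrees, forces in N, time in s.
With the tool pointing down it reaches from about 0.375 to 0.9 m from the base axis. Payload 3.1 kg.
Tool frame: the origin (TCP) lies at the very end of the fingers, on their centre line; the grasp point (between the pads) lies 19 mm behind it; z points along the fingers, y is the direction in which the jaws open and shut (so a half turn about z gives the same grasp; the last joint's range is limited). The gripper opens to 87 mm and grips with 3 to 60 N. Pads are 19 mm wide; open, the fingers measure 117 mm over their backs; the gripper's body (75 mm by 190 mm) begins 51 mm behind the grasp point.
Start: joints at [57.611, 30.224, 82.088, -0, 67.689, -10.227], TCP at [0.236, 0.579, 0.223] pointing down, gripper open.
Joint ranges: [-176.69, 176.69], [-43.24, 126.21], [12.49, 139.97], [-82, 262], [0, 151.66], [-163.58, 163.58]. Speed limits (degrees/s): [159.86, 159.86, 180, 180, 180, 180].

INTERFACE

Orientations are given as a 3x3 rotation matrix whose columns are the frame's x, y, z axes.
In Python, from rig import read_state, capture, hand_in gives the robot as it stands. The module is installed in compiled form; this text tells all that it offers.
- The arm moves only by the tool send_rows, never from a script. Its argument "moves" is one flat list of numbers, 7 for each row, row after row: the turn, a rotation vector about the world's x, y, z in degrees, then the shift along the world's x, y, z in cm, then the gripper's target within -1 to 1 (fully open at 1, half-way at 0, shut at -1). In form: [rx, ry, rz, tx, ty, tz, hand, rx, ry, rz, tx, ty, tz, hand, ...]. A call has 1 to 20 rows; each row shifts and turns the commanded pose from where the row before left it; what a row does not reach is not made up. A row lasts 1/10 s, in which the tool goes at most 50 mm and 8.59 degrees, less where a joint would pass 70% of its speed; a pose out of reach is approached as far as the arm can. A call with a gripper value outside its range is refused whole. The fingers move at their own pace and stop on an object; the grip force is fixed at half the most. Time passes only in rows, so rows that do not move let the fingers close. It gives the time, the measured TCP pose, the force and the opening at its end, in the units of the state.
- read_state(): the state, without advancing time (a new reading comes with each control period).
- capture(name): name is "scene" or "top" or "wrist"; returns a dict with "pixels" (480x640x3 uint8, red, green, blue), "vertical_fov" (degrees; the focal length in pixels is half the picture's height over the tangent of half this angle, whatever the lens; pixels are square), "cx", "cy" (the principal point, pixels), "dist" ([k1, k2, p1, p2, k3] as OpenCV has them; the pictures are not rectified), "rvec" (rotation vector, rad) and "tvec" (3), from world to camera coordinates, as OpenCV has them. Camera axes: x right, y down, z forward; pixel columns grow to the right and rows downward; lengths in m; the calibration is good to about 2 mm. A picture is of the moment at which its call begins. There is no depth.
- hand_in(): hands the job in, once; it reports no verdict.
The state is a dict: "time_s": time; "joint_positions": joint angles; "qvel": joint speeds; "tau": joint torques, N m; "position": TCP position; "tcp_rot": TCP orientation; "force": force on the tool from outside, world axes, zero at the start; "moment": the same for the moment, N m; "opening": opening from 0.0 (shut) to 1.0 (fully open).
Only numpy, scipy, OpenCV 4.12 (cv2) and the standard library are available. Lean on these libraries where they do the work, as an engineer would, in place of code of your own. Each camera call takes 0.05 s, during which the arm holds its last target.

TASK

In the dissecting tray, find the thin glass dish that has the fossil shell in it. Gripping it as lightly as will carry it and keeping it level, set it down softly in the middle of the microscope's round stage disc and let go; then swing the boom slowly back until the objective looks straight down on the middle of the dish. The glass breaks easily, so no hard squeeze, no knock and no pressing down; handle the boom without force, and leave the empty dish, vial, jar, bottle, beaker and forceps where they are.

Things in the scene. Friction and masses are not known exactly. Their poses are not given: they have to be found in the camera images.
- dish: The thin clear glass dish that holds the fossil: round, 60 mm outer diameter, 32 mm high, 2.5 mm wall, 3 mm floor, open top with a whitish rim; about 70 g. Origin at the centre of its underside, z axis up. It breaks if the two fingers together press on it with more than 70 N (a grip of 35 N each; 20 to 25 N carries it well), or if it is dropped, or knocked or pressed on anything but the soft wax with more than 25 N.
- dish_center (a point): Centre of the same dish, on its axis half-way up (16 mm above its underside). It stands on the tray's wax bed with the vial close on one side and the jar close on the other. Grip it across its outer wall, low down.
- fossil_center (a point): Centre of the brown coiled fossil shell lying loose on the dish's floor: about 30 mm across, 8 mm thick, 11 g.
- spare_center (a point): Centre (16 mm up) of the empty dish, the same shape and size as the other but with nothing in it; it stands in the tray too. Leave it.
- vial_center (a point): Centre of the upright corked glass vial beside the dish: 25 mm diameter, 58 mm high. Leave it.
- jar_center (a point): Centre of the upright black-capped glass jar on the dish's other side: 30 mm diameter, 46 mm high. Leave it.
- bottle_center (a point): Centre of the upright dropper bottle that stands on the microscope's base plate right beside the stage disc: 28 mm diameter, 60 mm high. Leave it.
- beaker_center (a point): Centre of the translucent white plastic beaker standing on the bench at the back: 72 mm diameter at the rim, 85 mm high. Leave it.
- forceps_center (a point): Middle of the steel forceps lying on the base plate behind the stage disc: 125 mm long along its x axis, 16 mm wide, 8 mm high. Leave it.
- tray: Enamel dissecting tray, fixed: 360 mm along its y axis, 250 mm along x, rim 28 mm above the bench; rolled rim up to 11 mm outside that; origin under its centre. Its dark wax bed lies 6 mm above the bench.
- stage (a point): Centre of the top face of the microscope's round grey stage disc: 100 mm diameter, 22 mm above the bench, standing 4 mm proud of the cream base plate (300 x 380 mm, 18 mm thick, fixed).
- pivot (a point): Point on the axis of the microscope's upright pillar (32 mm diameter, 360 mm tall, on the base plate) at the height of the boom's centre line, 265 mm above the bench. The boom turns about this vertical axis.
- bar (a point): Point on the centre line of the boom's round steel bar (22 mm diameter, level, 265 mm above the bench), 120 mm out from the pillar axis; its x axis points out along the boom to the head. The bar is bare from 30 to 175 mm from the pillar axis; there it can be straddled or lightly held from above. It moves with the boom.
- objective (a point): Centre of the lower face of the microscope's objective and its ring light (72 mm diameter), 255 mm out from the pillar axis along the boom and 163 mm above the bench (141 mm above the stage disc). Moves with the boom; the head above it is 78 x 86 mm with the eyepieces reaching 120 mm beyond the axis, away from the pillar, up to 410 mm above the bench; focus knobs stand out 61 mm to either side of the boom, 200 mm from the pillar axis.
- boom (a joint): Angle of the boom about the pillar, rad: 0 with the objective straight above the centre of the stage disc, growing as it swings clockwise seen from above (away from the robot); range -0.3 to 1.4. No catch and no spring: friction (0.3 N m, plus 0.35 N m per rad/s) holds it where it is left; the boom and head weigh 1.7 kg. It must not turn faster than 1 rad/s nor be pushed with more than 30 N.
There are look-alikes about, which are no part of the job. What is shaped like the dish but blue, orange or turquoise is not meant.

How it is judged:
By the outcome, as a careful person would: the job done as asked, in the order asked, and still so for the second after the job is handed in, with the robot touching nothing.
It also fails if it takes over 61 s, if anything falls off the work surface, if the arm or the gripper's body presses on something with over 40 N, if the wrist force passes 120 N, or if a joint passes its speed limit or range.

## Working session

There is one attempt and no reset: what is moved stays moved. The work goes in short steps, Python scripts to look and compute and a tool call to move; the robot and the scene stay as the last step left them, time stands still between calls to the robot, and variables do not carry over. Pictures are saved under pics/ and viewed, and the job is handed in when it is done.

Besides the shell and the picture viewer there is one more tool, called after ">>>" as name(argument=value, ...) on one line, values as JSON. send_rows: Moves the arm, as the interface text tells. Its arguments: {"type":"object","properties":{"moves":{"type":"array","items":{"type":"number"}}},"required":["moves"]}

```bash
mkdir -p pics
cat > h.py <<'E'
import numpy as np, cv2
from rig import read_state, capture, hand_in
def cam(n):
    c=capture(n); p=c["pixels"]; f=p.shape[0]/2/np.tan(np.radians(c["vertical_fov"])/2)
    c["K"]=np.array([[f,0,c["cx"]],[0,f,c["cy"]],[0,0,1.]]); c["R"]=cv2.Rodrigues(np.array(c["rvec"],float))[0]
    c["d"]=np.array(c["dist"],float); c["t"]=np.array(c["tvec"],float).ravel(); return c
def ray(c,uv):
    q=cv2.undistortPoints(np.array(uv,float).reshape(-1,1,2),c["K"],c["d"]).reshape(-1,2)
    d=np.c_[q,np.ones(len(q))]@c["R"]; return -c["R"].T@c["t"],d
def plane(c,uv,z):
    o,d=ray(c,uv); return o+d*((z-o[2])/d[:,2])[:,None]
def proj(c,P):
    return cv2.projectPoints(np.array(P,float).reshape(-1,3),np.array(c["rvec"],float),c["t"],c["K"],c["d"])[0].reshape(-1,2)
def save(c,n): cv2.imwrite("pics/"+n,cv2.cvtColor(c["pixels"],cv2.COLOR_RGB2BGR))
def crop(c,n,x0,y0,x1,y1,s):
    im=cv2.cvtColor(c["pixels"],cv2.COLOR_RGB2BGR)[y0:y1,x0:x1]; cv2.imwrite("pics/"+n,cv2.resize(im,None,fx=s,fy=s,interpolation=cv2.INTER_CUBIC))
E
python3 - <<'E'
from h import *
import pickle
for n in ["scene","top","wrist"]:
    c=cam(n); save(c,n+"0.png"); pickle.dump(c,open(n+"0.pkl","wb"));print(n,c["vertical_fov"],c["t"],(-c["R"].T@c["t"]).round(3),c["d"])
s=read_state(); print(s)
E
```

```text
scene 46.704103382057625 [ 9.07158681e-04 -3.12880957e-01  1.65836578e+00] [1.282 0.135 1.089] [0.00387219 0.         0.         0.         0.        ]
top 57.3833730166686 [0.04334936 0.5517975  1.24795588] [0.273 0.055 1.337] [-0.0505691  0.         0.         0.         0.       ]
wrist 70.60966383633743 [-0.62374909 -0.03024872  0.38992336] [0.173 0.604 0.384] [-0.06070641  0.          0.          0.          0.        ]
{'time_s': 0.15, 'joint_positions': array([ 5.76125845e+01,  3.02668343e+01,  8.21387031e+01, -1.61499473e-03,
        6.76891252e+01, -1.02246791e+01]), 'qvel': array([ 0.03211352, -0.13648836, -0.21663106, -0.13826623, -0.03883386,
       -0.03926601]), 'tau': array([ 9.39696802e-04, -4.40433168e+01, -1.76843655e+01,  6.33715675e-02,
        5.52203064e-02, -1.11952909e-04]), 'position': array([0.23542678, 0.57836676, 0.22179987]), 'tcp_rot': array([[-9.26120056e-01,  3.77227913e-01, -8.62951648e-04],
       [ 3.77228805e-01,  9.26119022e-01, -1.40913799e-03],
       [ 2.67629755e-04, -1.63056117e-03, -9.99998635e-01]]), 'force': array([ 0.07258944, -0.51699257,  1.44820427]), 'moment': array([-0.00301333,  0.00952857,  0.00217163]), 'opening': 1.00324026156661}
```

View pics/scene0.png

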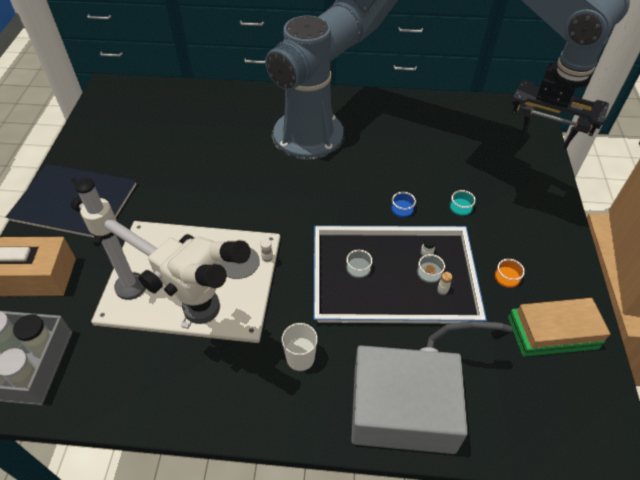

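View pics/top0.png

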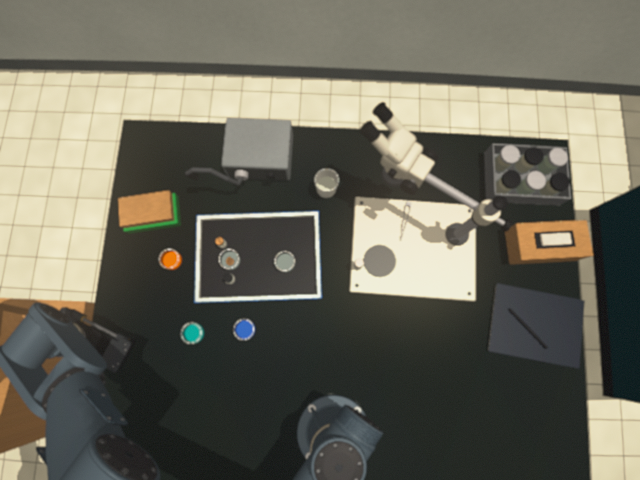

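View pics/wrist0.png

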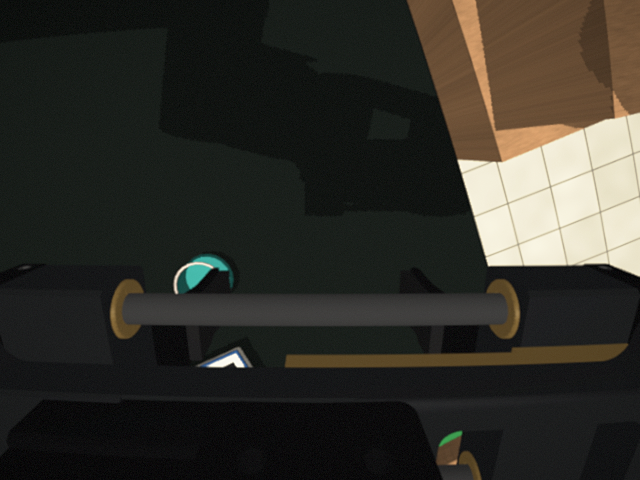

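Candidates for the dish, as top / scene pixels:
- clear dish with something brown in it, (229,259) / (431,268)
- clear empty dish, (285,261) / (359,263)
- blue, (244,329) / (403,204)
- turquoise, (192,333) / (462,203)
- orange, (170,259) / (509,272)

By the description I choose the first and check it in a close crop.

Run:
```python
from h import *
import pickle
a=pickle.load(open("scene0.pkl","rb"));b=pickle.load(open("top0.pkl","rb"))
crop(a,"c1.png",330,225,490,325,5);crop(b,"c2.png",190,205,330,305,5);crop(b,"c3.png",345,95,515,305,2.8);crop(a,"c4.png",60,170,290,340,3.4)
```

```text
(no output)
```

View pics/c1.png

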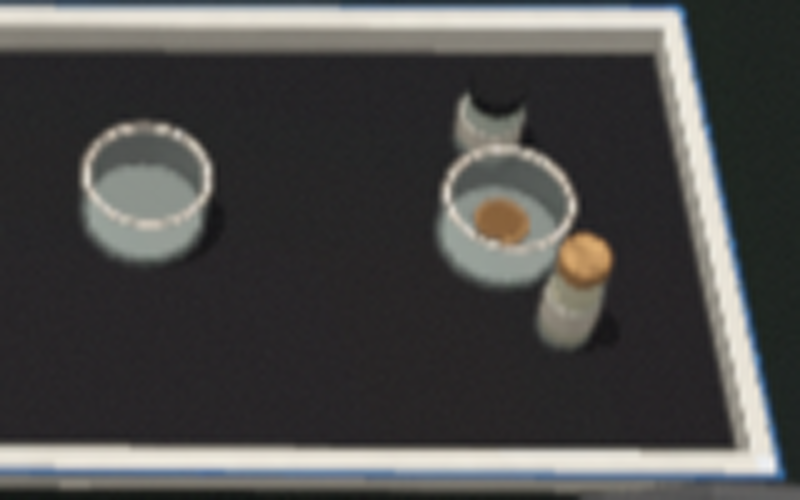

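View pics/c2.png

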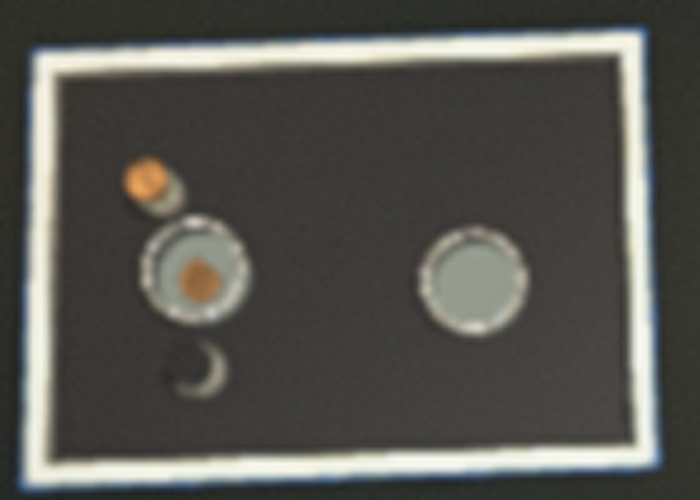

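View pics/c3.png

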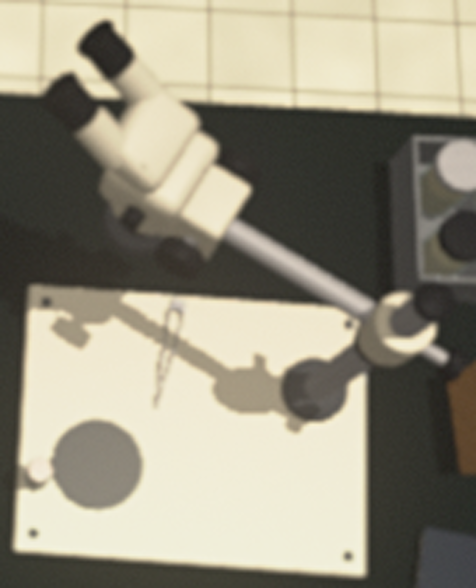

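View pics/c4.png

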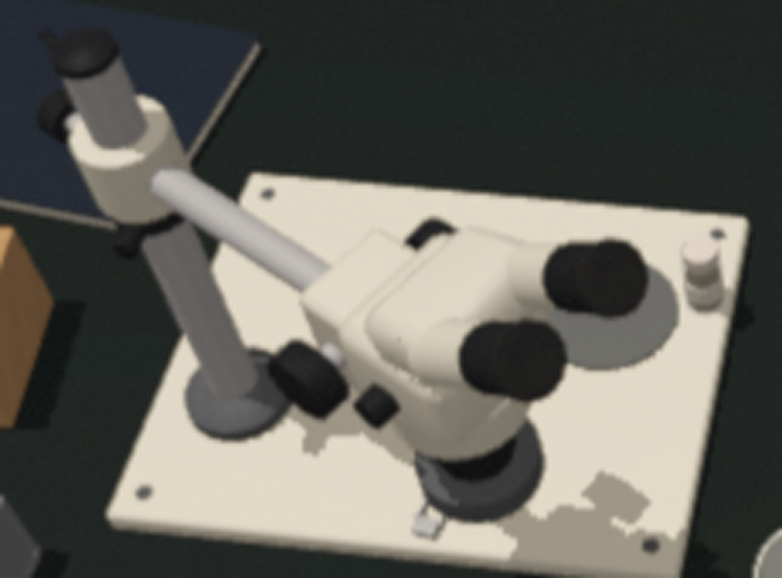

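The crop confirms that the dish at top (229,259) holds the brown shell, with the corked vial up-left of it and the black-capped jar below it. Next I measure positions.

Run:
```python
from h import *
import pickle
a=pickle.load(open("scene0.pkl","rb"));b=pickle.load(open("top0.pkl","rb"))
def C1(x,y): return [330+x/5,225+y/5]
def C2(x,y): return [190+x/5,205+y/5]
def C3(x,y): return [345+x/2.8,95+y/2.8]
def C4(x,y): return [60+x/3.4,170+y/3.4]
def both(n,p,q,z): print(n,"top",plane(b,p,z)[0].round(4),"scene",plane(a,q,z)[0].round(4))
both("dish rim",C2(196,269),C1(509,197),.038)
both("spare rim",C2(473,281),C1(147,174),.038)
both("vial top",C2(146,179),C1(586,257),.064)
both("jar top",C2(188,365),C1(497,92),.052)
both("stage",C3(97,464),C4(610,305),.022)
both("bottle",C3(38,468),C4(700,247),.078)
both("pillar top",C3(430,303),C4(86,48),.378)
both("pillar base ",C3(313,389),C4(237,395),.022)
for n,p in dict(bar1=C3(235,232),bar2=C3(360,303)).items(): print(n,plane(b,p,.265))
for n,p in dict(bar1=C4(165,183),bar2=C4(315,280)).items(): print(n,plane(a,p,.265))
print("forceps",plane(b,[C3(178,300),C3(157,405)],.024))
print("beaker",plane(b,[[327,178]],.085))
print("tray corners",plane(b,[C2(35,52),C2(645,32),C2(658,466),C2(25,487)],.028))
print("base corners",plane(b,[C3(30,288),C3(365,310),C3(368,575),C3(14,550)],.018))
# masks for ellipses
for nm,c,box in(("top",b,(215,245,245,275)),("topS",b,(270,247,300,275)),("scene",a,(415,250,448,285)),("sceneS",a,(343,247,375,280))):
    x0,y0,x1,y1=box; im=c["pixels"][y0:y1,x0:x1].astype(int)
    m=(im.min(2)>(125)).astype(np.uint8)
    ys,xs=np.nonzero(m); pts=np.c_[xs+x0,ys+y0].astype(float)
    P=plane(c,pts,.038)[:,:2]
    # circle fit algebraic, robust
    w=np.ones(len(P),bool)
    for _ in range(4):
        A=np.c_[2*P[w],np.ones(w.sum())]; s=np.linalg.lstsq(A,(P[w]**2).sum(1),rcond=None)[0]
        r=np.sqrt(s[2]+s[0]**2+s[1]**2); e=abs(np.hypot(*(P-s[:2]).T)-r); w=e<.004
    print(nm,s[:2].round(4),r.round(4),w.sum(),len(P))
```

```text
dish rim top [0.4842 0.333  0.038 ] scene [0.4856 0.3416 0.038 ]
spare rim top [0.4853 0.1657 0.038 ] scene [0.4873 0.1726 0.038 ]
vial top top [0.5326 0.3623 0.064 ] scene [0.5358 0.3693 0.064 ]
jar top top [0.4244 0.3295 0.052 ] scene [0.4342 0.336  0.052 ]
stage top [ 0.5036 -0.1213  0.022 ] scene [ 0.5008 -0.1135  0.022 ]
bottle top [ 0.4866 -0.0526  0.078 ] scene [ 0.4871 -0.0475  0.078 ]
pillar top top [ 0.5882 -0.3451  0.378 ] scene [ 0.6183 -0.3364  0.378 ]
pillar base  top [ 0.5991 -0.3586  0.022 ] scene [ 0.5994 -0.354   0.022 ]
bar1 [[ 0.6846296  -0.21249924  0.265     ]]
bar2 [[ 0.62197477 -0.32719159  0.265     ]]
bar1 [[ 0.61482734 -0.32784759  0.265     ]]
bar2 [[ 0.67619538 -0.22233327  0.265     ]]
forceps [[ 0.69339991 -0.20804332  0.024     ]
 [ 0.5720277  -0.18553899  0.024     ]]
beaker [[0.73755557 0.05069478 0.085     ]]
tray corners [[0.61697148 0.44816832 0.028     ]
 [0.64817719 0.07035899 0.028     ]
 [0.38120097 0.04953252 0.028     ]
 [0.34934823 0.42546832 0.028     ]]
base corners [[ 0.70096752 -0.0426887   0.018     ]
 [ 0.6945555  -0.42067022  0.018     ]
 [ 0.39753541 -0.41625622  0.018     ]
 [ 0.4064619  -0.03473896  0.018     ]]
top [0.4808 0.3309] 0.0227 111 201
topS [0.4834 0.1661] 0.0213 110 290
scene [0.4902 0.3397] 0.0314 133 322
sceneS [0.4977 0.1719] 0.0239 94 372
```

```bash
cat >> h.py <<'E'
import pickle
def wristmodel():
    c=pickle.load(open("wrist0.pkl","rb")); s=pickle.load(open("s0.pkl","rb"))
    T=np.eye(4);T[:3,:3]=s["tcp_rot"];T[:3,3]=s["position"]
    W=np.eye(4);W[:3,:3]=c["R"];W[:3,3]=c["t"]; return c,W@T   # tool->cam
def tool(jaw,p):
    j=np.radians(jaw);y=np.array([np.cos(j),np.sin(j),0]);z=np.array([0,0,-1.]);T=np.eye(4)
    T[:3,:3]=np.c_[np.cross(y,z),y,z];T[:3,3]=p;return T
def pred(jaw,p,P):
    c,M=wristmodel(); W=M@np.linalg.inv(tool(jaw,p)); 
    return cv2.projectPoints(np.array(P,float).reshape(-1,3),cv2.Rodrigues(W[:3,:3])[0],W[:3,3],c["K"],c["d"])[0].reshape(-1,2)
E
python3 - <<'E'
from h import *
pickle.dump(read_state(),open("s0.pkl","wb"))
c,M=wristmodel(); print(M.round(3), c["cx"],c["cy"])
d=np.array([.485,.337,.038])
for off in (.06,.09,.12,.15):
    for z in (.2,.25):
        T=tool(107,[0,0,0]); p=d+T[:3,0]*-off; p[2]=z
        print(off,z,p.round(3),pred(107,p,[d,[.485,.17,.038],[.533,.366,.064]]).round(0).tolist())
E
python3 -c "
from h import *
b=pickle.load(open('scene0.pkl','rb'));crop(b,'g.png',480,40,640,160,5)"
```

```text
[[ 0.     1.    -0.     0.   ]
 [-0.969  0.    -0.249  0.025]
 [-0.249  0.     0.969  0.174]
 [ 0.     0.     0.     1.   ]] 314.54084850878417 238.8077586760435
0.06 0.2 [0.542 0.355 0.2  ] [[315.0, 160.0], [142.0, 108.0], [330.0, 223.0]]
0.06 0.25 [0.542 0.355 0.25 ] [[315.0, 159.0], [164.0, 113.0], [328.0, 213.0]]
0.09 0.2 [0.571 0.363 0.2  ] [[315.0, 127.0], [138.0, 73.0], [331.0, 189.0]]
0.09 0.25 [0.571 0.363 0.25 ] [[315.0, 130.0], [162.0, 84.0], [328.0, 184.0]]
0.12 0.2 [0.6   0.372 0.2  ] [[315.0, 93.0], [135.0, 38.0], [331.0, 154.0]]
0.12 0.25 [0.6   0.372 0.25 ] [[315.0, 101.0], [160.0, 53.0], [329.0, 154.0]]
0.15 0.2 [0.628 0.381 0.2  ] [[315.0, 57.0], [133.0, 2.0], [331.0, 118.0]]
0.15 0.25 [0.628 0.381 0.25 ] [[315.0, 70.0], [158.0, 22.0], [329.0, 123.0]]
```

View pics/g.png

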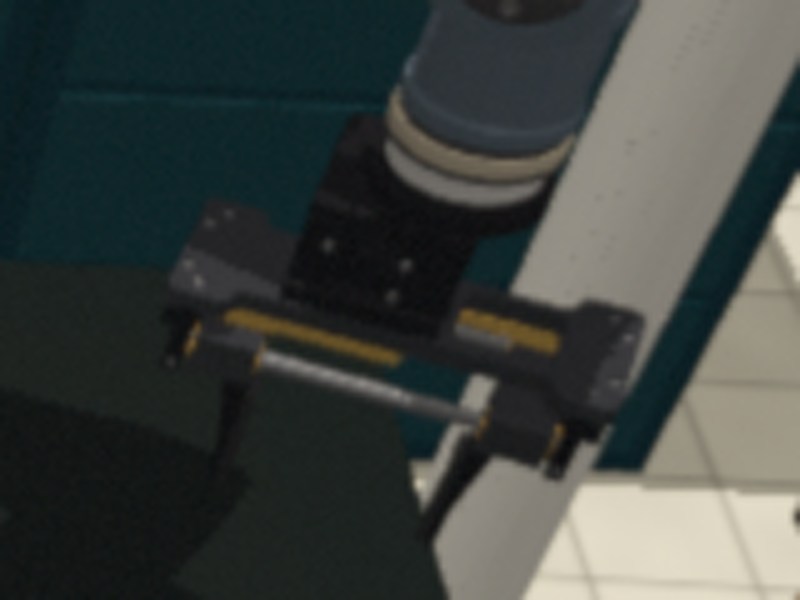

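The gripper carries no camera housing that shows. I'll move to a viewing pose by the dish.

>>> send_rows(moves=[0,0,3.25,2.8,-1.8,0,1,0,0,3.25,2.8,-1.8,0,1,0,0,3.25,2.8,-1.8,0,1,0,0,3.25,2.8,-1.8,0,1,0,0,3.25,2.8,-1.8,0,1,0,0,3.25,2.8,-1.8,0,1,0,0,3.25,2.8,-1.8,0,1,0,0,3.25,2.8,-1.8,0,1,0,0,3.25,2.8,-1.8,0,1,0,0,3.25,2.8,-1.8,0,1,0,0,3.25,2.8,-1.8,0,1,0,0,3.25,2.8,-1.8,0,1,0,0,0,0,0,0,1,0,0,0,0,0,0,1,0,0,0,0,0,0,1])

```text
time_s: 1.65
position: [0.5705, 0.3632, 0.2221]
tcp_rot: [[-0.957, -0.29, -0.002], [-0.29, 0.957, -0.0], [0.002, 0.0, -1.0]]
force: [0.5, 0.1, -0.1]
opening: 1.0
```

Run:
```python
from h import *
c=cam("wrist");save(c,"w1.png");pickle.dump(c,open("w1.pkl","wb"));s=read_state();pickle.dump(s,open("s1.pkl","wb"))
print(s["position"],s["tcp_rot"].round(4),s["joint_positions"],s["force"],s["qvel"])
```

```text
[0.57036754 0.36350717 0.22228336] [[-9.568e-01 -2.906e-01 -1.300e-03]
 [-2.906e-01  9.569e-01 -1.000e-04]
 [ 1.300e-03  3.000e-04 -1.000e+00]] [ 2.30538780e+01  3.43599862e+01  7.40309760e+01  2.41929066e-02
  7.16827549e+01 -8.38465000e+01] [-0.3380453  -0.04738951 -0.01321953] [ 0.40355268 -0.20647632 -0.16234931 -0.12681739  0.01976194 -0.15038274]
```

View pics/w1.png

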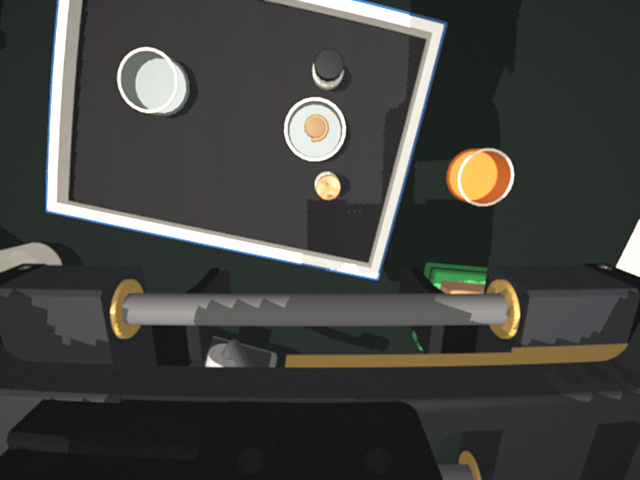

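The wrist view shows the dish rim at about (316,129), the shell at (316,127), the jar at (328,66) and the vial at (327,186). The jaw direction is horizontal in this picture, so both finger places are free.

Run:
```python
from h import *
c=pickle.load(open("w1.pkl","rb"));s=pickle.load(open("s1.pkl","rb"))
p=c["pixels"];m=(p.min(2)>185).astype(np.uint8);m[:, :270]=0;m[:,360:]=0;m[:90]=0;m[172:]=0
k,_=cv2.findContours(m,cv2.RETR_EXTERNAL,cv2.CHAIN_APPROX_NONE)
k=max(k,key=lambda q:cv2.contourArea(cv2.convexHull(q)))
pts=cv2.convexHull(k).reshape(-1,2).astype(float);P=plane(c,pts,.038)
(x,y),r=cv2.minEnclosingCircle((P[:,:2]*1000).astype(np.float32));print("rim",x,y,r)
A=np.c_[2*P[:,:2],np.ones(len(P))];q=np.linalg.lstsq(A,(P[:,:2]**2).sum(1),rcond=None)[0];print(q[:2],np.sqrt(q[2]+q[0]**2+q[1]**2))
print("wc",-c["R"].T@c["t"]); 
M=np.eye(4);M[:3,:3]=c["R"];M[:3,3]=c["t"];T=np.eye(4);T[:3,:3]=s["tcp_rot"];T[:3,3]=s["position"];print((M@T).round(4))
print("vial",plane(c,[[327,186]],.064),"jar",plane(c,[[328,62]],.052),"sparerim",plane(c,[[147,80]],.038))
d=np.r_[q[:2],.022]; print("tool frame", s["tcp_rot"].T@(d-s["position"]))
for n in("top","scene"):
    cc=pickle.load(open(n+"0.pkl","rb"));print(n,proj(cc,[q[0],q[1],.038]))
```

```text
rim 484.5287780761719 336.84063720703125 30.349483489990234
[0.48454241 0.33690305] 0.030196888784070813
wc [0.50597516 0.34333962 0.38477423]
[[-7.000e-04  1.000e+00 -1.000e-04  6.000e-04]
 [-9.686e-01 -7.000e-04 -2.488e-01  2.520e-02]
 [-2.488e-01 -0.000e+00  9.686e-01  1.741e-01]
 [ 0.000e+00  0.000e+00  0.000e+00  1.000e+00]]
vial [[0.53189282 0.36357013 0.064     ]] jar [[0.42517202 0.33176436 0.052     ]] sparerim [[0.48578767 0.16774652 0.038     ]]
tool frame [ 0.08958757 -0.00056916  0.20040185]
top [[227.91680595 258.62417877]]
scene [[429.73531238 263.90021064]]
```

>>> send_rows(moves=[0,0,0,-1.5,-0.5,0,1,0,0,0,-1.5,-0.5,0,1,0,0,0,-1.5,-0.5,-1,1,0,0,0,-1.5,-0.5,-1,1,0,0,0,-1.5,-0.5,-2,1,0,0,0,-1.1,-0.2,-3,1,0,0,0,0,0,-3,1,0,0,0,0,0,-3,1,0,0,0,0,0,-2,1,0,0,0,0,0,-1,1,0,0,0,0,0,0,1,0,0,0,0,0,0,1])

```text
time_s: 2.9
position: [0.486, 0.3365, 0.0633]
tcp_rot: [[-0.957, -0.29, 0.001], [-0.29, 0.957, 0.001], [-0.001, 0.0, -1.0]]
force: [0.2, 0.7, 0.2]
opening: 1.0
```

Run:
```python
from h import *
c=cam("wrist");save(c,"w2.png");s=read_state();print(s["position"],s["tcp_rot"][:,2])
c=cam("scene");crop(c,"s2.png",330,200,490,330,5);print(read_state()["time_s"])
```

```text
[0.48638319 0.33651899 0.06375473] [ 2.15027060e-03  9.76966467e-04 -9.99997211e-01]
3.0
```

View pics/w2.png

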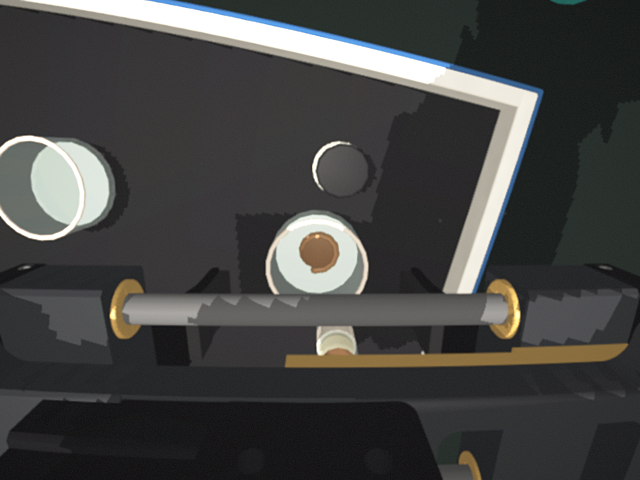

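View pics/s2.png

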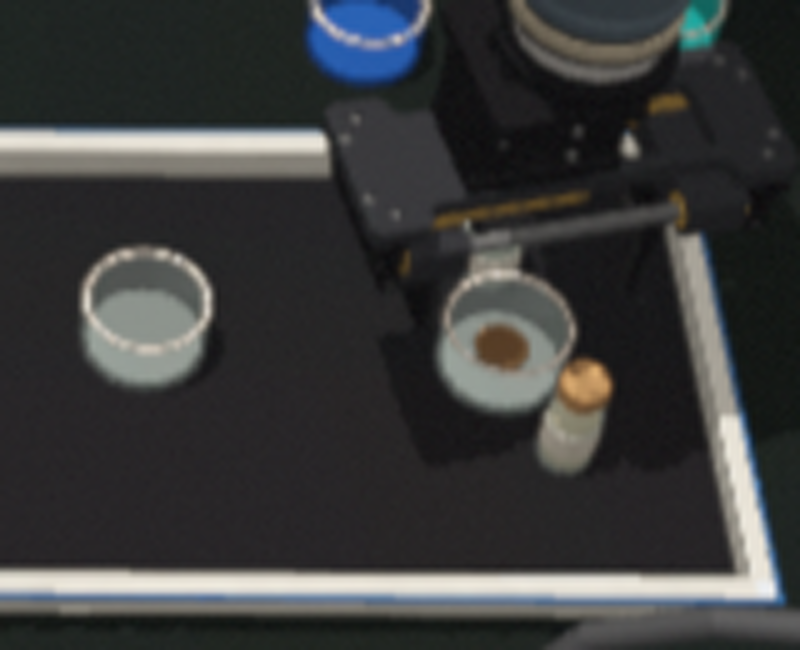

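The wrist view shows the dish at (317,255), centred between the fingers with free space on both sides. I go down.

>>> send_rows(moves=[0,0,0,-0.2,0,-1,1,0,0,0,0,0,-1,1,0,0,0,0,0,-1,1,0,0,0,0,0,-1,1,0,0,0,0,0,-0.7,1,0,0,0,0,0,-0.3,1,0,0,0,0,0,0,1,0,0,0,0,0,0,1])

```text
time_s: 3.8
position: [0.4839, 0.3359, 0.0126]
tcp_rot: [[-0.957, -0.29, 0.0], [-0.29, 0.957, 0.0], [-0.0, 0.0, -1.0]]
force: [-0.0, 1.1, 0.2]
opening: 0.999
```

>>> send_rows(moves=[0,0,0,0,0.1,-0.3,0.8,0,0,0,0,0,0,0.6,0,0,0,0,0,0,0.5,0,0,0,0,0,0,0.44,0,0,0,0,0,0,0.42,0,0,0,0,0,0,0.4,0,0,0,0,0,0,0.38,0,0,0,0,0,0,0.37])

```text
time_s: 4.6
position: [0.4837, 0.3369, 0.0096]
tcp_rot: [[-0.957, -0.29, 0.0], [-0.29, 0.957, 0.0], [-0.0, 0.0, -1.0]]
force: [-0.5, 0.6, 0.6]
opening: 0.687
```

>>> send_rows(moves=[0,0,0,0,0,0,0.36,0,0,0,0,0,0,0.35,0,0,0,0,0,0,0.34,0,0,0,0,0,0,0.34])

```text
time_s: 5.0
position: [0.4837, 0.3369, 0.0096]
tcp_rot: [[-0.957, -0.29, 0.0], [-0.29, 0.957, 0.0], [-0.0, 0.0, -1.0]]
force: [-0.6, 1.7, 0.5]
opening: 0.685
```

>>> send_rows(moves=[0,0,0,0,0,0.2,0.34,0,0,0,0,0,0.4,0.34,0,0,0,0,0,0.5,0.34,0,0,0,0,0,0.5,0.34,0,0,0,0,0,0.4,0.34,0,0,0,0,0,0.2,0.34,0,0,0,0,0,0,0.34])

```text
time_s: 5.7
position: [0.484, 0.3369, 0.032]
tcp_rot: [[-0.957, -0.29, 0.001], [-0.29, 0.957, 0.0], [-0.001, 0.0, -1.0]]
force: [0.2, -0.1, -1.2]
opening: 0.684
```

Run:
```python
from h import *
c=cam("scene");crop(c,"s3.png",330,200,490,330,5);s=read_state();print(s["position"],s["force"],s["opening"])
```

```text
[0.48383265 0.33684263 0.03178239] [ 0.21498732  0.39427142 -0.35406013] 0.6863427450923465
```

View pics/s3.png

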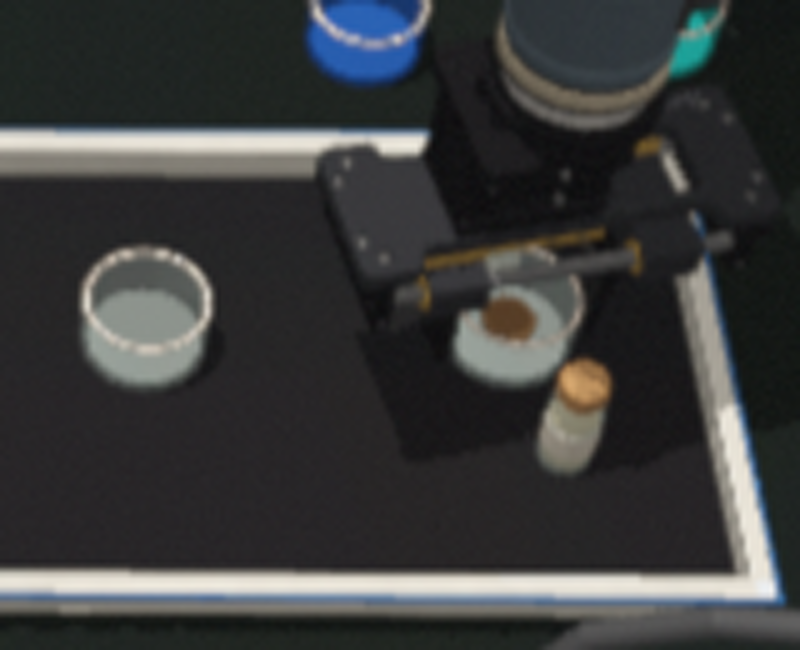

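The dish is off the wax and held level, with its grip target only just inside the glass. I raise it and carry it smoothly.

>>> send_rows(moves=[0,0,0,0,0,0.4,0.34,0,0,0,0,0,0.8,0.34,0,0,0,0,0,1.2,0.34,0,0,0,0,0,1.5,0.34,0,0,0,0,0,1.5,0.34,0,0,0,0,0,1.5,0.34,0,0,0,0,0,1.5,0.34,0,0,0,0,-0.3,1.5,0.34,0,0,0,0.1,-0.6,1.5,0.34,0,0,0,0.1,-0.9,1.2,0.34,0,0,0,0.1,-1.2,0.8,0.34,0,0,0,0.1,-1.4,0.4,0.34,0,0,0,0.2,-1.6,0,0.34,0,0,0,0.2,-1.6,0,0.34,0,0,0,0.2,-1.6,0,0.34,0,0,0,0.2,-1.6,0,0.34,0,0,0,0.2,-1.6,0,0.34,0,0,0,0.2,-1.6,0,0.34,0,0,0,0.2,-1.6,0,0.34,0,0,0,0.2,-1.6,0,0.34])

```text
time_s: 7.75
position: [0.5037, 0.1633, 0.1692]
tcp_rot: [[-0.957, -0.289, -0.001], [-0.289, 0.957, -0.0], [0.001, 0.0, -1.0]]
force: [-0.5, 0.1, -1.4]
opening: 0.688
```

>>> send_rows(moves=[0,0,0,0.2,-1.6,0,0.34,0,0,0,0.2,-1.6,0,0.34,0,0,0,0.2,-1.6,0,0.34,0,0,0,0.2,-1.6,0,0.34,0,0,0,0.2,-1.6,0,0.34,0,0,0,0.2,-1.6,0,0.34,0,0,0,0.2,-1.6,0,0.34,0,0,0,0.2,-1.6,0,0.34,0,0,0,0.2,-1.4,0,0.34,0,0,0,0,-1.2,0,0.34,0,0,0,0,-0.9,0,0.34,0,0,0,0,-0.6,0,0.34,0,0,0,0,-0.3,0,0.34,0,0,0,0,0,0,0.34,0,0,0,0,0,0,0.34])

```text
time_s: 9.25
position: [0.5216, -0.0068, 0.1696]
tcp_rot: [[-0.957, -0.29, -0.0], [-0.29, 0.957, 0.0], [0.0, 0.0, -1.0]]
force: [0.0, 0.3, -0.6]
opening: 0.687
```

Run:
```python
from h import *
c=cam("wrist");save(c,"w4.png");pickle.dump(c,open("w4.pkl","wb"));s=read_state();print(s["position"],s["force"],s["opening"],s["joint_positions"])
```

```text
[ 0.52161681 -0.00670709  0.16955934] [-0.73500698  0.2710881  -1.05119585] 0.6823604890091004 [-1.30279713e+01  2.65845684e+01  9.99850990e+01  1.21231060e-02
  5.34387280e+01 -1.19906306e+02]
```

View pics/w4.png

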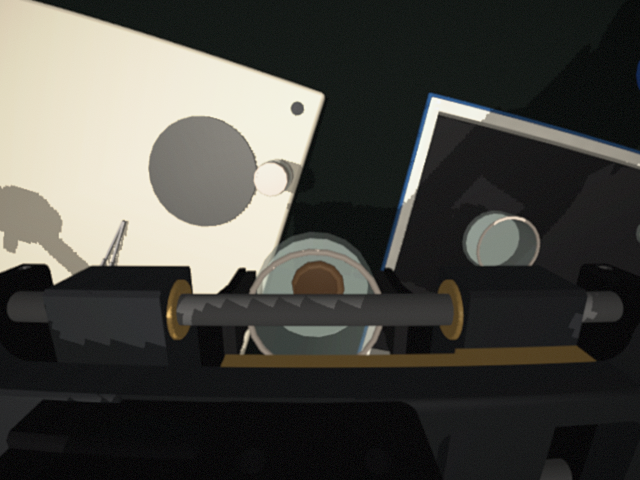

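The wrist view shows the stage disc at about (204,171), the bottle at (272,178), the forceps tip at (120,235), and the dish held between the fingers at (317,290) with the shell in it.

Run:
```python
from h import *
c=pickle.load(open("w4.pkl","rb"));p=c["pixels"].astype(int)
m=((p.max(2)<140)&(p.min(2)>60)).astype(np.uint8);m[:, :140]=0;m[:,256:]=0;m[:105]=0;m[235:]=0
m=cv2.morphologyEx(m,cv2.MORPH_OPEN,np.ones((5,5)))
k,_=cv2.findContours(m,cv2.RETR_EXTERNAL,cv2.CHAIN_APPROX_NONE);k=max(k,key=cv2.contourArea)
pts=k.reshape(-1,2).astype(float);P=plane(c,pts,.022)[:,:2];w=pts[:,0]<250
for _ in range(5):
    A=np.c_[2*P[w],np.ones(w.sum())];q=np.linalg.lstsq(A,(P[w]**2).sum(1),rcond=None)[0];r=np.sqrt(q[2]+q[0]**2+q[1]**2);w=abs(np.hypot(*(P-q[:2]).T)-r)<.0015
print("stage",q[:2],r,w.sum(),len(w))
print("bottle top",plane(c,[[272,178]],.078),"forceps tip",plane(c,[[122,224]],.024), plane(c,[[318,275],[320,255]],.17))
print(plane(c,[[323,95]],.018))
```

```text
stage [ 0.5032461  -0.11895869] 0.04884192244231198 295 311
bottle top [[ 0.48390212 -0.05144098  0.078     ]] forceps tip [[ 0.57165638 -0.18243676  0.024     ]] [[ 0.51436504 -0.00741452  0.17      ]
 [ 0.50391002 -0.00956739  0.17      ]]
[[ 0.40809926 -0.03370492  0.018     ]]
```

>>> send_rows(moves=[0,0,-2,0,-0.2,0,0.34,0,0,-4,0,-0.3,0,0.34,0,0,-4,0,-0.4,0,0.34,0,0,-5,0,-0.5,0,0.34,0,0,-5,0,-0.6,0,0.34,0,0,-5,-0.1,-0.6,0,0.34,0,0,-5,-0.1,-0.6,0,0.34,0,0,-5,-0.1,-0.6,0,0.34,0,0,-5,-0.1,-0.6,0,0.34,0,0,-5,-0.1,-0.6,0,0.34,0,0,-5,-0.1,-0.7,0,0.34,0,0,-5,-0.2,-0.8,0,0.34,0,0,-5,-0.2,-0.8,0,0.34,0,0,-5,-0.2,-0.8,0,0.34,0,0,-5,-0.2,-0.8,0,0.34,0,0,-5,-0.2,-0.8,0,0.34,0,0,-5,-0.2,-0.6,0,0.34,0,0,-4,-0.1,-0.4,0,0.34,0,0,-4,0,-0.3,0,0.34,0,0,-2,0,-0.1,0,0.34])

```text
time_s: 11.3
position: [0.5028, -0.118, 0.1696]
tcp_rot: [[-0.288, 0.958, 0.0], [0.958, 0.288, -0.0], [-0.0, 0.0, -1.0]]
force: [0.1, 0.6, -0.2]
opening: 0.686
```

>>> send_rows(moves=[0,0,0,0,0,-0.5,0.34,0,0,0,0,0,-1,0.34,0,0,0,0,0,-1.3,0.34,0,0,0,0,0,-1.3,0.34,0,0,0,0,0,-1.3,0.34,0,0,0,0,0,-1,0.34,0,0,0,0,0,-0.6,0.34,0,0,0,0,0,-0.3,0.34,0,0,0,0,0,0,0.34,0,0,0,0,0,0,0.34])

```text
time_s: 12.3
position: [0.503, -0.1183, 0.0968]
tcp_rot: [[-0.29, 0.957, 0.001], [0.957, 0.29, -0.0], [-0.001, 0.001, -1.0]]
force: [0.3, -0.1, -0.2]
opening: 0.687
```

Run:
```python
from h import *
s=read_state();print(s["position"],s["tcp_rot"].round(3),s["force"],s["opening"],s["joint_positions"])
for n in("scene","wrist","top"):
    c=cam(n);save(c,n+"5.png");pickle.dump(c,open(n+"5.pkl","wb"))
    if n=="scene":crop(c,"s5.png",90,170,290,320,4)
    if n=="top":crop(c,"t5.png",345,95,515,305,2.8)
```

```text
[ 0.50302983 -0.11830816  0.09682978] [[-0.29   0.957  0.001]
 [ 0.957  0.29  -0.   ]
 [-0.001  0.001 -1.   ]] [ 0.26348577 -0.11938222 -0.21303135] 0.6865136599116705 [-2.56386436e+01  3.31029138e+01  1.03954326e+02 -4.71754174e-04
  4.28990753e+01 -4.24814918e+01]
```

View pics/s5.png

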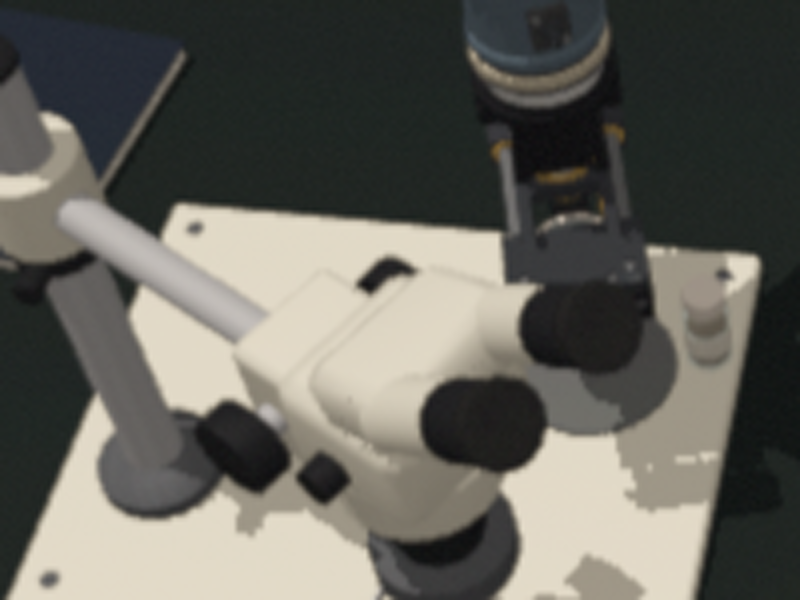

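View pics/wrist5.png

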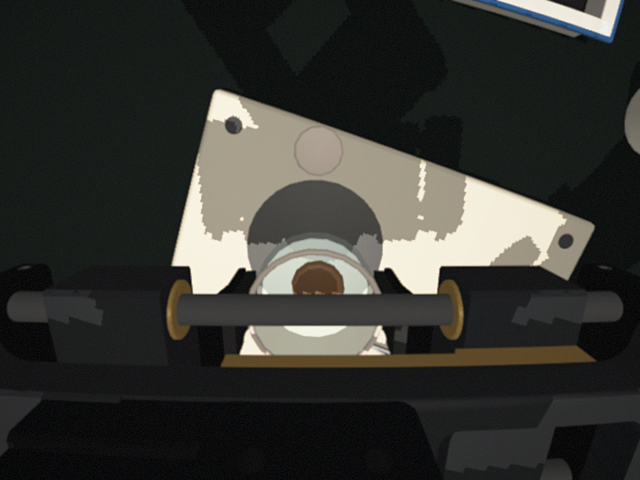

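View pics/t5.png

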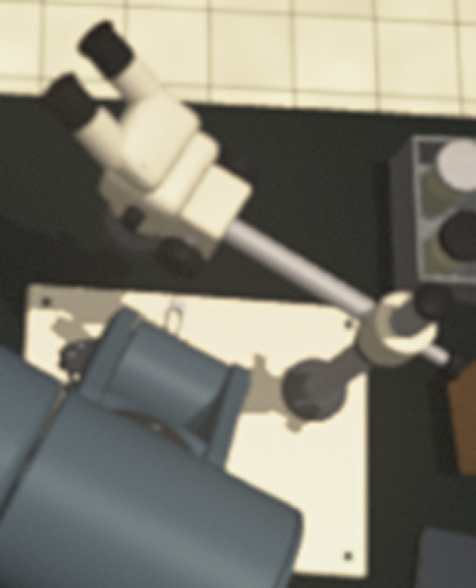

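The dish is centred over the disc: its edges are at 248 and 383 px, and the dish is at 317. I descend, slowing near the stage.

>>> send_rows(moves=[0,0,0,0,0.05,-0.5,0.34,0,0,0,0,0,-0.8,0.34,0,0,0,0,0,-1,0.34,0,0,0,0,0,-1,0.34,0,0,0,0,0,-1,0.34,0,0,0,0,0,-0.8,0.34,0,0,0,0,0,-0.6,0.34,0,0,0,0,0,-0.4,0.34,0,0,0,0,0,-0.3,0.34,0,0,0,0,0,-0.2,0.34,0,0,0,0,0,-0.1,0.34,0,0,0,0,0,0,0.34,0,0,0,0,0,0,0.34])

```text
time_s: 13.75
position: [0.5029, -0.1178, 0.0298]
tcp_rot: [[-0.29, 0.957, 0.0], [0.957, 0.29, -0.0], [-0.0, 0.0, -1.0]]
force: [0.2, -0.2, -2.0]
opening: 0.686
```

Run:
```python
from h import *
s=read_state();print(s["position"],s["tcp_rot"].round(4),s["force"],s["opening"])
c=cam("wrist");save(c,"w6.png")
```

```text
[ 0.50289213 -0.11775511  0.02978356] [[-2.897e-01  9.571e-01  5.000e-04]
 [ 9.571e-01  2.897e-01 -2.000e-04]
 [-4.000e-04  4.000e-04 -1.000e+00]] [ 0.16383534 -0.19357079 -2.00256909] 0.685620014827999
```

View pics/w6.png

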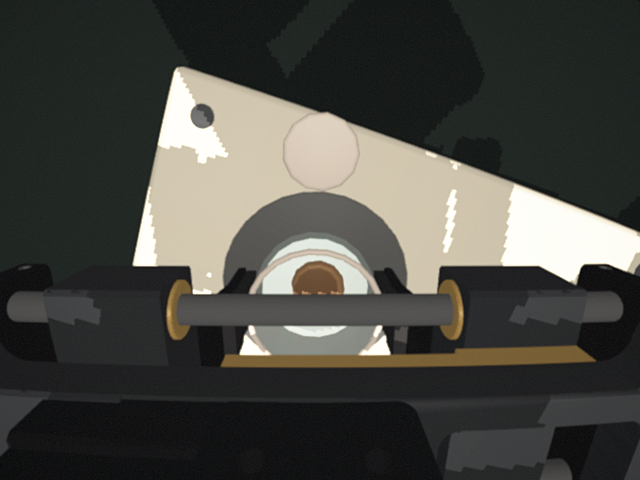

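The dish is 4 mm above the disc and central (disc edges 223 and 407 px, dish about 316). I go down by small steps.

>>> send_rows(moves=[0,0,0,0,0,-0.1,0.34,0,0,0,0,0,-0.1,0.34,0,0,0,0,0,-0.1,0.34,0,0,0,0,0,0,0.34])

```text
time_s: 14.2
position: [0.5026, -0.1177, 0.0264]
tcp_rot: [[-0.29, 0.957, -0.0], [0.957, 0.29, 0.0], [0.0, -0.0, -1.0]]
force: [-0.4, 0.5, -0.6]
opening: 0.683
```

>>> send_rows(moves=[0,0,0,0,0,-0.05,0.34,0,0,0,0,0,-0.05,0.34,0,0,0,0,0,0,0.34,0,0,0,0,0,0,0.34])

```text
time_s: 14.6
position: [0.5027, -0.1177, 0.0256]
tcp_rot: [[-0.29, 0.957, 0.0], [0.957, 0.29, -0.0], [-0.0, 0.0, -1.0]]
force: [0.2, 0.6, 1.2]
opening: 0.686
```

Near touching. One or two more half-millimetre steps.

>>> send_rows(moves=[0,0,0,0,0,-0.03,0.34,0,0,0,0,0,0,0.34])

```text
time_s: 14.8
position: [0.5027, -0.1177, 0.0256]
tcp_rot: [[-0.29, 0.957, 0.0], [0.957, 0.29, -0.0], [-0.0, 0.0, -1.0]]
force: [-0.5, -0.5, 2.8]
opening: 0.69
```

>>> send_rows(moves=[0,0,0,0,0,-0.03,0.34,0,0,0,0,0,0,0.34])

```text
time_s: 15.0
position: [0.5028, -0.1177, 0.0256]
tcp_rot: [[-0.29, 0.957, 0.0], [0.957, 0.29, -0.0], [-0.0, 0.0, -1.0]]
force: [-1.2, 0.1, 6.2]
opening: 0.683
```

It is in contact: z has stopped at 0.0256 with 6 N. I ease off and open slowly.

>>> send_rows(moves=[0,0,0,0,0,0.05,0.34,0,0,0,0,0,0,0.36,0,0,0,0,0,0,0.37,0,0,0,0,0,0,0.38,0,0,0,0,0,0,0.4,0,0,0,0,0,0,0.44,0,0,0,0,0,0,0.55,0,0,0,0,0,0,0.75,0,0,0,0,0,0,1,0,0,0,0,0,0,1])

```text
time_s: 16.0
position: [0.5027, -0.1177, 0.0254]
tcp_rot: [[-0.29, 0.957, -0.0], [0.957, 0.29, 0.0], [0.0, -0.0, -1.0]]
force: [-0.4, 0.4, 0.6]
opening: 0.951
```

>>> send_rows(moves=[0,0,0,0,0,0.3,1,0,0,0,0,0,0.6,1,0,0,0,0,0,1,1,0,0,0,0,0,1.5,1,0,0,0,0,0,2,1,0,0,0,0,0,2,1,0,0,0,0,0,2,1,0,0,0,0,0,2,1,0,0,0,0,0,2,1,0,0,0,0,0,2,1,0,0,0,-1,0.5,2,1,0,0,0,-2,1,2,1,0,0,0,-2,1,2,1,0,0,0,-2,1,2,1,0,0,0,-2,0,2,1,0,0,0,-1,0,2,1,0,0,0,0,0,0,1])

```text
time_s: 17.7
position: [0.4027, -0.0828, 0.3024]
tcp_rot: [[-0.289, 0.957, 0.006], [0.957, 0.289, -0.003], [-0.004, 0.004, -1.0]]
force: [0.2, 0.8, -0.2]
opening: 1.003
```

Run:
```python
from h import *
s=read_state();print(s["position"],s["tcp_rot"].round(4),s["force"],s["opening"],s["joint_positions"])
for n in("scene","top","wrist"):
    c=cam(n);save(c,n+"7.png");pickle.dump(c,open(n+"7.pkl","wb"))
    if n=="scene":crop(c,"s7.png",60,150,290,320,3.4)
    if n=="top":crop(c,"t7.png",345,95,515,305,2.8)
```

```text
[ 0.40270886 -0.08283365  0.30236898] [[-0.2894  0.9572  0.0056]
 [ 0.9572  0.2894 -0.003 ]
 [-0.0045  0.0045 -1.    ]] [ 0.152857    0.77790403 -0.18072881] 1.00259666291139 [-2.72826543e+01  6.98876582e+00  1.04562241e+02 -5.05626819e-03
  6.80869428e+01 -4.41050769e+01]
```

View pics/s7.png

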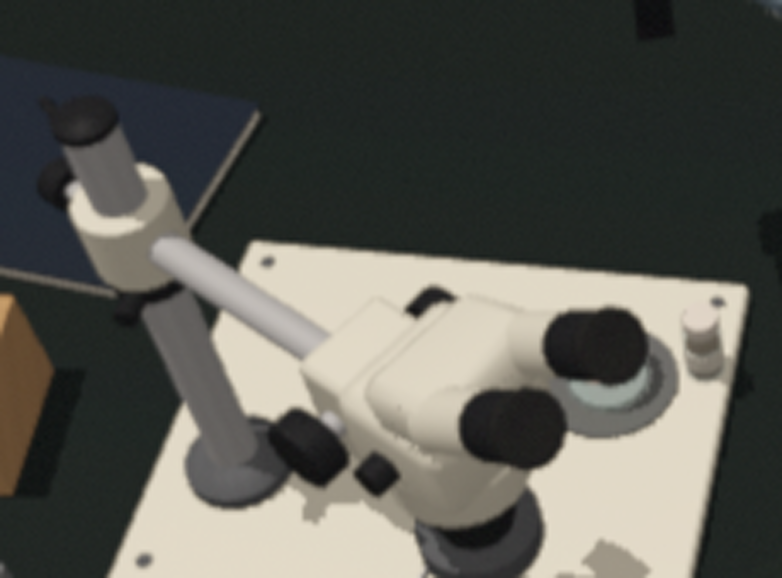

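View pics/wrist7.png

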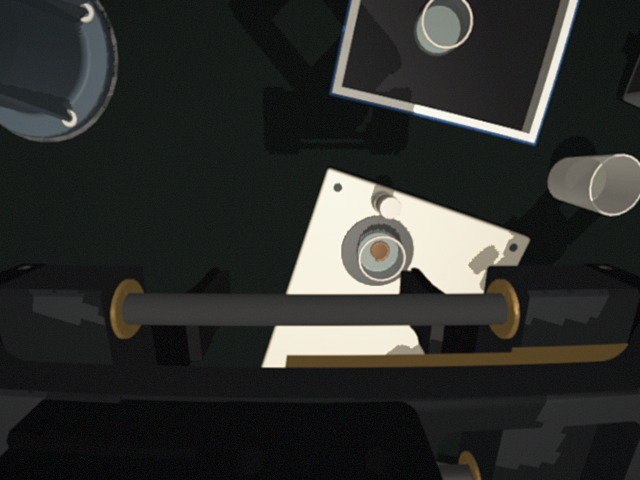

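View pics/t7.png

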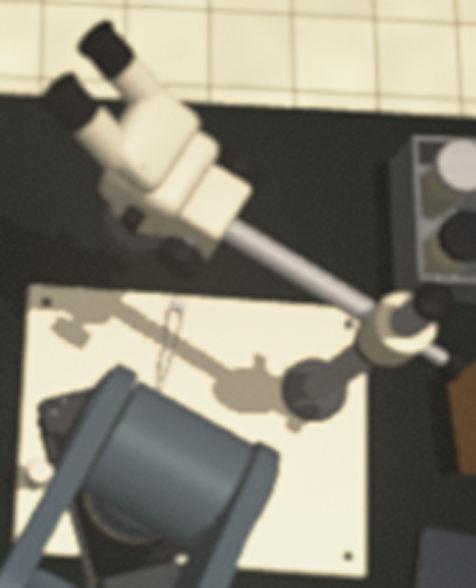

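The dish stands inside the grey ring of the disc in the wrist view (rim centre (381,258), shell (380,250)). I check its centring, then approach the bar along the line perpendicular to it.

Run:
```python
from h import *
c=pickle.load(open("wrist7.pkl","rb"));crop(c,"w7.png",330,180,430,300,5)
p=c["pixels"].astype(int)
m=((p.max(2)<150)&(p.min(2)>60)).astype(np.uint8);m[:,:338]=0;m[:,416:]=0;m[:210]=0;m[287:]=0
ys,xs=np.nonzero(m);pts=cv2.convexHull(np.c_[xs,ys].astype(np.int32)).reshape(-1,2).astype(float)
P=plane(c,pts,.022)[:,:2];w=np.ones(len(P),bool)
for _ in range(5):
    A=np.c_[2*P[w],np.ones(w.sum())];q=np.linalg.lstsq(A,(P[w]**2).sum(1),rcond=None)[0];r=np.sqrt(q[2]+q[0]**2+q[1]**2);w=abs(np.hypot(*(P-q[:2]).T)-r)<.002
print("stage",q[:2],r,w.sum(),len(w)); print(plane(c,[[381,258]],.054))
```

```text
stage [ 0.50287943 -0.1186954 ] 0.04892076771093485 18 22
[[ 0.5022326  -0.11856753  0.054     ]]
```

View pics/w7.png

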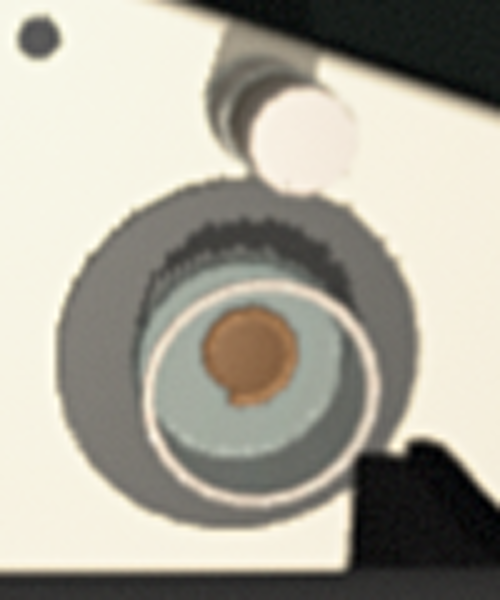

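>>> send_rows(moves=[0,0,-4.6,1.2,-1.05,0.4,1,0,0,-4.6,1.2,-1.05,0.4,1,0,0,-4.6,1.2,-1.05,0.4,1,0,0,-4.6,1.2,-1.05,0.4,1,0,0,-4.6,1.2,-1.05,0.4,1,0,0,-4.6,1.2,-1.05,0.4,1,0,0,-4.6,1.2,-1.05,0.4,1,0,0,-4.6,1.2,-1.05,0.4,1,0,0,-4.6,1.2,-1.05,0.4,1,0,0,-4.6,1.2,-1.05,0.4,1,0,0,0,0,0,0,1])

```text
time_s: 18.95
position: [0.5243, -0.1891, 0.338]
tcp_rot: [[0.488, 0.873, -0.0], [0.873, -0.488, 0.0], [-0.0, -0.0, -1.0]]
force: [-0.7, 0.8, 0.6]
opening: 0.998
```

Run:
```python
from h import *
s=read_state();print(s["position"],s["tcp_rot"].round(4),s["joint_positions"])
for n in("wrist","scene"):
    c=cam(n);save(c,n+"8.png");pickle.dump(c,open(n+"8.pkl","wb"))
```

```text
[ 0.52434355 -0.18905254  0.3380079 ] [[ 4.877e-01  8.730e-01 -4.000e-04]
 [ 8.730e-01 -4.877e-01  2.000e-04]
 [-1.000e-04 -4.000e-04 -1.000e+00]] [-3.13114770e+01  1.83144998e+01  8.30338712e+01 -4.15014769e-03
  7.86768747e+01 -2.11871650e+00]
```

View pics/wrist8.png

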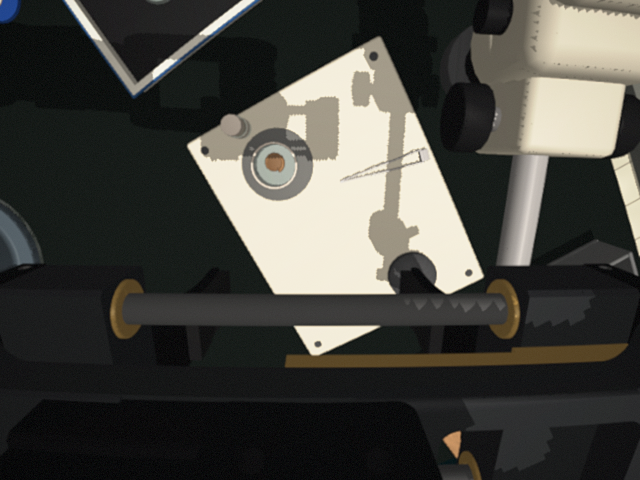

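View pics/scene8.png

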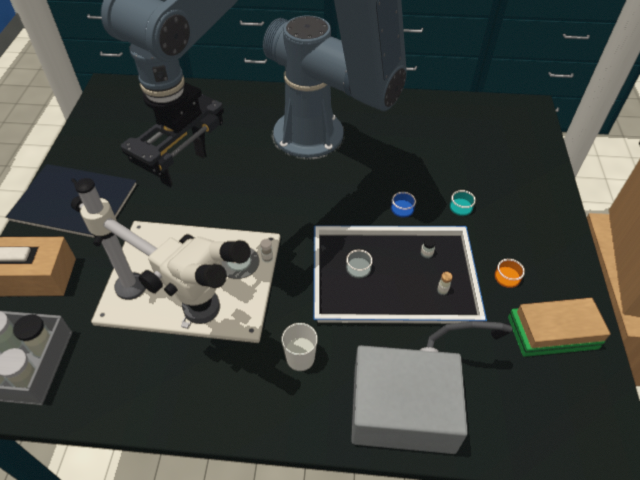

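The dish is centred on the disc to within about 1 mm. The bar shows in the wrist view from (529,160) to (515,262), so I fix its line.

Run:
```python
from h import *
c=pickle.load(open("wrist8.pkl","rb"));p=c["pixels"].astype(int)
for v in(170,190,210,230,250): print(v,[ (u,int(p[v,u].mean())) for u in range(490,560,4)])
crop(c,"w8.png",380,140,560,280,4)
```

```text
170 [(490, 25), (494, 23), (498, 22), (502, 26), (506, 25), (510, 41), (514, 78), (518, 110), (522, 137), (526, 157), (530, 182), (534, 205), (538, 190), (542, 185), (546, 100), (550, 25), (554, 23), (558, 23)]
190 [(490, 25), (494, 27), (498, 24), (502, 22), (506, 21), (510, 76), (514, 105), (518, 133), (522, 155), (526, 176), (530, 203), (534, 192), (538, 184), (542, 157), (546, 23), (550, 21), (554, 26), (558, 27)]
210 [(490, 25), (494, 28), (498, 27), (502, 23), (506, 77), (510, 95), (514, 126), (518, 152), (522, 169), (526, 201), (530, 196), (534, 185), (538, 171), (542, 23), (546, 24), (550, 22), (554, 25), (558, 22)]
230 [(490, 24), (494, 28), (498, 22), (502, 66), (506, 88), (510, 121), (514, 147), (518, 164), (522, 195), (526, 203), (530, 187), (534, 182), (538, 19), (542, 26), (546, 24), (550, 27), (554, 27), (558, 25)]
250 [(490, 26), (494, 25), (498, 51), (502, 83), (506, 116), (510, 143), (514, 162), (518, 189), (522, 207), (526, 189), (530, 184), (534, 22), (538, 24), (542, 23), (546, 23), (550, 19), (554, 14), (558, 17)]
```

View pics/w8.png

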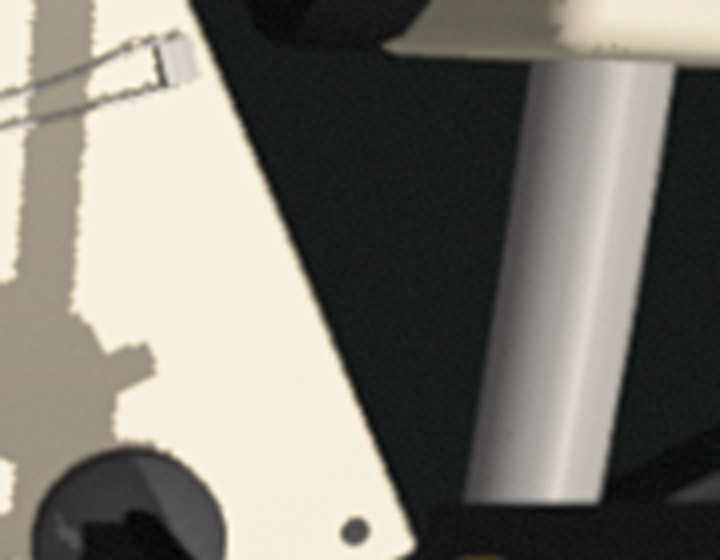

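Run:
```python
from h import *
c=pickle.load(open("wrist8.pkl","rb"))
P=plane(c,[[529.2,170],[526.5,190],[523,210],[518.8,230],[515.2,250]],.265)[:,:2];print(P.round(4))
vx,vy,x0,y0=cv2.fitLine(P.astype(np.float32),cv2.DIST_L2,0,.01,.01).ravel()
print(np.degrees(np.arctan2(vy,vx)),x0,y0)
d=np.array([vx,vy])*np.sign(vy);n=np.array([-d[1],d[0]])
for pv in([.599,-.357],[.6,-.3575]): print("pivot off-line",(np.array(pv)-[x0,y0])@n)
# pillar base arc
print("pillar base z.03",plane(c,[[412,276]],.028))
f=np.array([x0,y0]);pv=f+d*((np.array([.5995,-.357])-f)@d);print("pivot on line",pv,"bar.11",pv+.11*d)
```

```text
[[ 0.6835 -0.213 ]
 [ 0.6767 -0.2252]
 [ 0.6692 -0.2375]
 [ 0.6612 -0.2499]
 [ 0.6533 -0.263 ]]
58.709557 0.6687755 -0.23771076
pivot off-line -0.0023296894894683914
pivot off-line -0.003443923281296548
pillar base z.03 [[ 0.59707156 -0.35681928  0.028     ]]
pivot on line [ 0.59714405 -0.3555681 ] bar.11 [ 0.65427546 -0.26156809]
```

>>> send_rows(moves=[0,0,0,1.3,-0.7,0,1,0,0,0,1.3,-0.7,0,1,0,0,0,1.3,-0.7,0,1,0,0,0,1.3,-0.7,0,1,0,0,0,1.3,-0.7,0,1,0,0,0,1.3,-0.7,0,1,0,0,0,1.3,-0.7,0,1,0,0,0,1.3,-0.8,0,1,0,0,0,1.3,-0.8,0,1,0,0,0,1.3,-0.8,0,1,0,0,0,0,0,0,1,0,0,0,0,0,0,1])

```text
time_s: 20.25
position: [0.6518, -0.2598, 0.3384]
tcp_rot: [[0.486, 0.874, -0.002], [0.874, -0.486, 0.002], [0.0, -0.003, -1.0]]
force: [0.2, -0.4, -0.8]
opening: 1.003
```

Run:
```python
from h import *
s=read_state();print(s["position"],s["force"])
for n in("wrist","scene"):
    c=cam(n);save(c,n+"9.png");pickle.dump(c,open(n+"9.pkl","wb"))
    if n=="scene":crop(c,"s9.png",50,100,290,280,3.3)
```

```text
[ 0.65179657 -0.25979258  0.338411  ] [ 0.23177027 -0.36424686 -0.75178897]
```

View pics/wrist9.png

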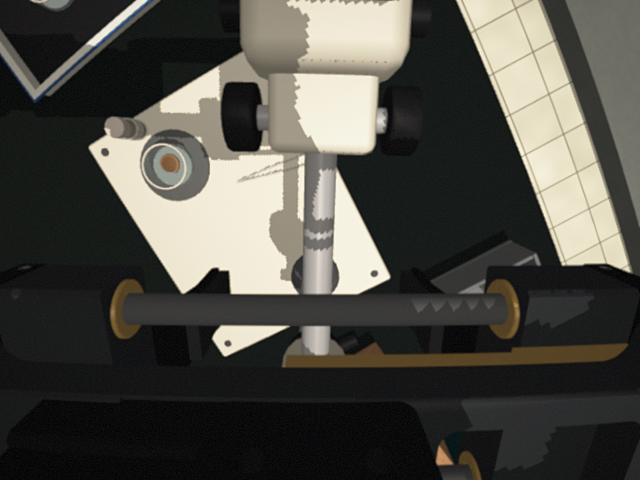

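View pics/s9.png

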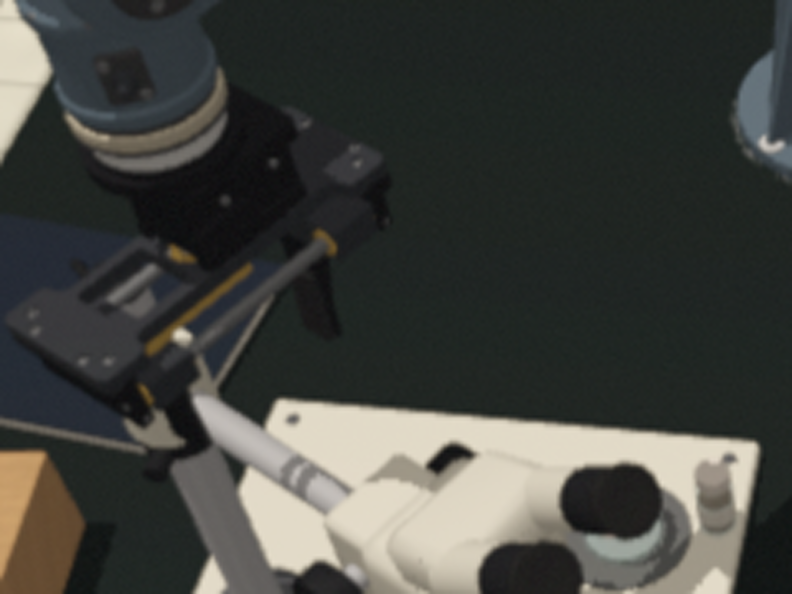

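The bar runs from (318,155) to (316,350), centred between the open fingers. I lower to straddle it.

>>> send_rows(moves=[0,0,0,0,0,-0.6,1,0,0,0,0,0,-1.2,1,0,0,0,0,0,-1.2,1,0,0,0,0,0,-1.2,1,0,0,0,0,0,-1.2,1,0,0,0,0,0,-1.2,1,0,0,0,0,0,-1.2,1,0,0,0,0,0,-0.9,0.6,0,0,0,0,0,-0.5,0.2,0,0,0,0,0,0,-0.1,0,0,0,0,0,0,-0.2,0,0,0,0,0,0,-0.25,0,0,0,0,0,0,-0.25])

```text
time_s: 21.65
position: [0.6531, -0.2608, 0.2482]
tcp_rot: [[0.487, 0.873, 0.001], [0.873, -0.487, -0.001], [-0.0, 0.001, -1.0]]
force: [-0.6, -0.3, 0.9]
opening: 0.539
```

Run:
```python
from h import *
s=read_state();print(s["position"],s["force"],s["opening"],s["joint_positions"])
c=cam("wrist");save(c,"w10.png");pickle.dump(c,open("w10.pkl","wb"))
```

```text
[ 0.65306408 -0.26083442  0.24824202] [-0.56117535 -0.31077473  0.89003063] 0.5392626458390074 [-3.08539570e+01  3.51982065e+01  6.80756349e+01  8.66471132e-04
  7.66425808e+01 -1.69656645e+00]
```

View pics/w10.png

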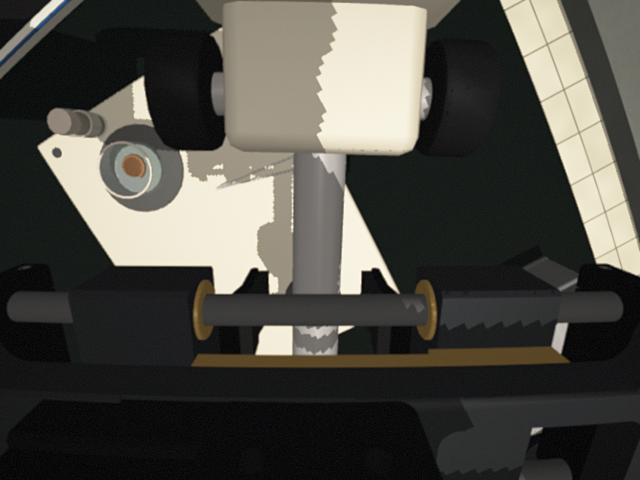

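```bash
cat > arc.py <<'E'
import numpy as np
def rows(p0,inc,hand,pv=np.array([.598,-.356])):
    v=np.array(p0)-pv;r=np.hypot(*v);a=np.arctan2(v[1],v[0]);cur=np.zeros(2);out=[];tot=0
    for d in inc:
        tot+=d;b=a+np.radians(tot);t=(r*np.array([np.cos(b),np.sin(b)])-v)*100
        s=np.round(t-cur,2);cur=cur+s;out+=[0,0,d,float(s[0]),float(s[1]),0,hand]
    print(out)
if __name__=="__main__":
    inc=[.5]*8+[.7,.9,1.1]+[1.2]*9+[1.2]*20+[1.2]*4+[1,.9,.8,.7,.6,.5]+[.4]*3
    print(sum(inc));
    rows([.6531,-.2608],inc,-.34)
E
python3 arc.py
```

```text
52.0
[0, 0, 0.5, -0.08, 0.05, 0, -0.34, 0, 0, 0.5, -0.09, 0.04, 0, -0.34, 0, 0, 0.5, -0.08, 0.05, 0, -0.34, 0, 0, 0.5, -0.09, 0.05, 0, -0.34, 0, 0, 0.5, -0.08, 0.04, 0, -0.34, 0, 0, 0.5, -0.09, 0.05, 0, -0.34, 0, 0, 0.5, -0.08, 0.04, 0, -0.34, 0, 0, 0.5, -0.09, 0.04, 0, -0.34, 0, 0, 0.7, -0.12, 0.06, 0, -0.34, 0, 0, 0.9, -0.16, 0.07, 0, -0.34, 0, 0, 1.1, -0.19, 0.09, 0, -0.34, 0, 0, 1.2, -0.21, 0.09, 0, -0.34, 0, 0, 1.2, -0.22, 0.08, 0, -0.34, 0, 0, 1.2, -0.21, 0.08, 0, -0.34, 0, 0, 1.2, -0.22, 0.08, 0, -0.34, 0, 0, 1.2, -0.22, 0.07, 0, -0.34, 0, 0, 1.2, -0.22, 0.06, 0, -0.34, 0, 0, 1.2, -0.22, 0.07, 0, -0.34, 0, 0, 1.2, -0.22, 0.05, 0, -0.34, 0, 0, 1.2, -0.23, 0.06, 0, -0.34, 0, 0, 1.2, -0.22, 0.04, 0, -0.34, 0, 0, 1.2, -0.23, 0.05, 0, -0.34, 0, 0, 1.2, -0.23, 0.04, 0, -0.34, 0, 0, 1.2, -0.22, 0.03, 0, -0.34, 0, 0, 1.2, -0.23, 0.03, 0, -0.34, 0, 0, 1.2, -0.23, 0.02, 0, -0.34, 0, 0, 1.2, -0.23, 0.02, 0, -0.34, 0, 0, 1.2, -0.23, 0.01, 0, -0.34, 0, 0, 1.2, -0.23, 0.01, 0, -0.34, 0, 0, 1.2, -0.23, 0.01, 0, -0.34, 0, 0, 1.2, -0.23, -0.0, 0, -0.34, 0, 0, 1.2, -0.23, -0.01, 0, -0.34, 0, 0, 1.2, -0.23, -0.01, 0, -0.34, 0, 0, 1.2, -0.23, -0.01, 0, -0.34, 0, 0, 1.2, -0.23, -0.02, 0, -0.34, 0, 0, 1.2, -0.23, -0.02, 0, -0.34, 0, 0, 1.2, -0.23, -0.03, 0, -0.34, 0, 0, 1.2, -0.23, -0.04, 0, -0.34, 0, 0, 1.2, -0.23, -0.04, 0, -0.34, 0, 0, 1.2, -0.22, -0.04, 0, -0.34, 0, 0, 1.2, -0.23, -0.05, 0, -0.34, 0, 0, 1.2, -0.22, -0.05, 0, -0.34, 0, 0, 1.2, -0.22, -0.06, 0, -0.34, 0, 0, 1.2, -0.23, -0.06, 0, -0.34, 0, 0, 1, -0.18, -0.05, 0, -0.34, 0, 0, 0.9, -0.16, -0.06, 0, -0.34, 0, 0, 0.8, -0.15, -0.05, 0, -0.34, 0, 0, 0.7, -0.13, -0.04, 0, -0.34, 0, 0, 0.6, -0.11, -0.04, 0, -0.34, 0, 0, 0.5, -0.08, -0.03, 0, -0.34, 0, 0, 0.4, -0.08, -0.03, 0, -0.34, 0, 0, 0.4, -0.07, -0.03, 0, -0.34, 0, 0, 0.4, -0.07, -0.03, 0, -0.34]
```

Let the fingers settle and make the slow start first.

>>> send_rows(moves=[0,0,0,0,0,0,-0.34,0,0,0,0,0,0,-0.34,0,0,0.5,-0.08,0.05,0,-0.34,0,0,0.5,-0.09,0.04,0,-0.34,0,0,0.5,-0.08,0.05,0,-0.34,0,0,0.5,-0.09,0.05,0,-0.34,0,0,0.5,-0.08,0.04,0,-0.34,0,0,0.5,-0.09,0.05,0,-0.34,0,0,0.5,-0.08,0.04,0,-0.34,0,0,0.5,-0.09,0.04,0,-0.34])

```text
time_s: 22.7
position: [0.6459, -0.2572, 0.2475]
tcp_rot: [[0.425, 0.905, 0.0], [0.905, -0.425, -0.0], [-0.0, 0.0, -1.0]]
force: [1.1, -1.9, -1.4]
opening: 0.333
```

>>> send_rows(moves=[0,0,0.7,-0.12,0.06,0,-0.34,0,0,0.9,-0.16,0.07,0,-0.34,0,0,1.1,-0.19,0.09,0,-0.34,0,0,1.2,-0.21,0.09,0,-0.34,0,0,1.2,-0.22,0.08,0,-0.34,0,0,1.2,-0.21,0.08,0,-0.34,0,0,1.2,-0.22,0.08,0,-0.34])

```text
time_s: 23.4
position: [0.6324, -0.2515, 0.2475]
tcp_rot: [[0.302, 0.953, 0.0], [0.953, -0.302, -0.0], [-0.0, 0.0, -1.0]]
force: [1.9, -1.7, -1.9]
opening: 0.331
```

Run:
```python
from h import *
s=read_state();print(s["position"],s["force"],s["opening"],s["joint_positions"])
c=cam("wrist");save(c,"w11.png");pickle.dump(c,open("w11.pkl","wb"))
```

```text
[ 0.63241368 -0.25154261  0.24749545] [ 1.89280385 -1.70302594 -1.86303888] 0.3308352309041108 [-3.10740151e+01  3.33412359e+01  7.18023109e+01 -5.72060271e-03
  7.48516076e+01 -1.35101244e+01]
```

View pics/w11.png

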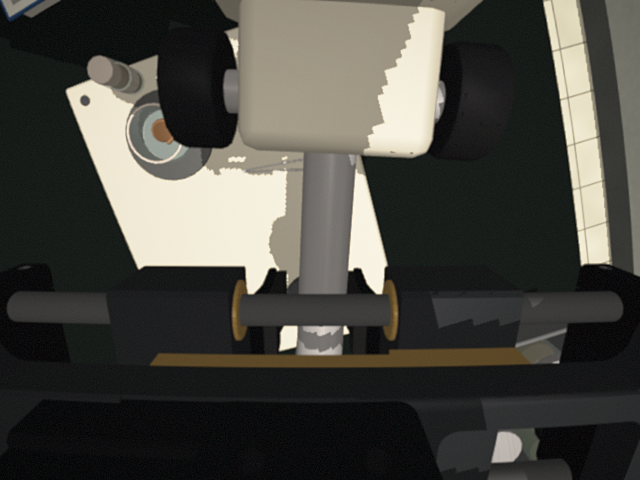

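The boom is moving, pushed by the far finger with about 2.5 N. I carry on.

>>> send_rows(moves=[0,0,1.2,-0.22,0.07,0,-0.34,0,0,1.2,-0.22,0.06,0,-0.34,0,0,1.2,-0.22,0.07,0,-0.34,0,0,1.2,-0.22,0.05,0,-0.34,0,0,1.2,-0.23,0.06,0,-0.34,0,0,1.2,-0.22,0.04,0,-0.34,0,0,1.2,-0.23,0.05,0,-0.34,0,0,1.2,-0.23,0.04,0,-0.34,0,0,1.2,-0.22,0.03,0,-0.34,0,0,1.2,-0.23,0.03,0,-0.34,0,0,1.2,-0.23,0.02,0,-0.34,0,0,1.2,-0.23,0.02,0,-0.34,0,0,1.2,-0.23,0.01,0,-0.34,0,0,1.2,-0.23,0.01,0,-0.34,0,0,1.2,-0.23,0.01,0,-0.34])

```text
time_s: 24.95
position: [0.5985, -0.2458, 0.2475]
tcp_rot: [[-0.008, 1.0, 0.0], [1.0, 0.008, 0.0], [0.0, 0.0, -1.0]]
force: [3.7, 0.4, -0.7]
opening: 0.328
```

>>> send_rows(moves=[0,0,1.2,-0.23,0,0,-0.34,0,0,1.2,-0.23,-0.01,0,-0.34,0,0,1.2,-0.23,-0.01,0,-0.34,0,0,1.2,-0.23,-0.01,0,-0.34,0,0,1.2,-0.23,-0.02,0,-0.34,0,0,1.2,-0.23,-0.02,0,-0.34,0,0,1.2,-0.23,-0.03,0,-0.34,0,0,1.2,-0.23,-0.04,0,-0.34,0,0,1.2,-0.23,-0.04,0,-0.34,0,0,1.2,-0.22,-0.04,0,-0.34,0,0,1,-0.18,-0.05,0,-0.34,0,0,0.7,-0.13,-0.04,0,-0.34,0,0,0.4,-0.08,-0.02,0,-0.34,0,0,0,0,0,0,-0.34])

```text
time_s: 26.35
position: [0.5714, -0.249, 0.2474]
tcp_rot: [[-0.25, 0.968, -0.001], [0.968, 0.25, 0.0], [0.001, -0.001, -1.0]]
force: [0.8, 1.4, 0.0]
opening: 0.324
```

Run:
```python
from h import *
s=read_state();print(s["position"],s["tcp_rot"].round(3).tolist(),s["force"],s["opening"],s["joint_positions"])
for n in("wrist","scene","top"):
    c=cam(n);save(c,n+"12.png");pickle.dump(c,open(n+"12.pkl","wb"))
    if n=="scene":crop(c,"s12.png",60,120,290,300,3.4)
```

```text
[ 0.5713887  -0.24897825  0.24738145] [[-0.25, 0.968, -0.001], [0.968, 0.25, 0.0], [0.001, -0.001, -1.0]] [0.79996875 1.40501485 0.0395085 ] 0.324298485053403 [-3.37945117e+01  2.86461679e+01  8.06941629e+01 -1.88330295e-02
  7.07278638e+01 -4.82439709e+01]
```

View pics/wrist12.png

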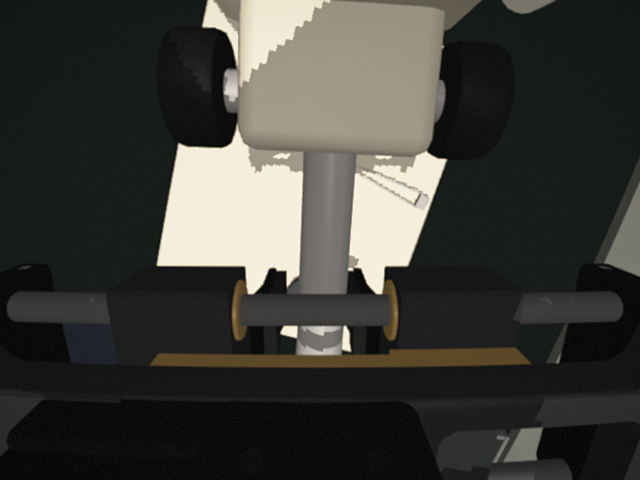

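View pics/s12.png

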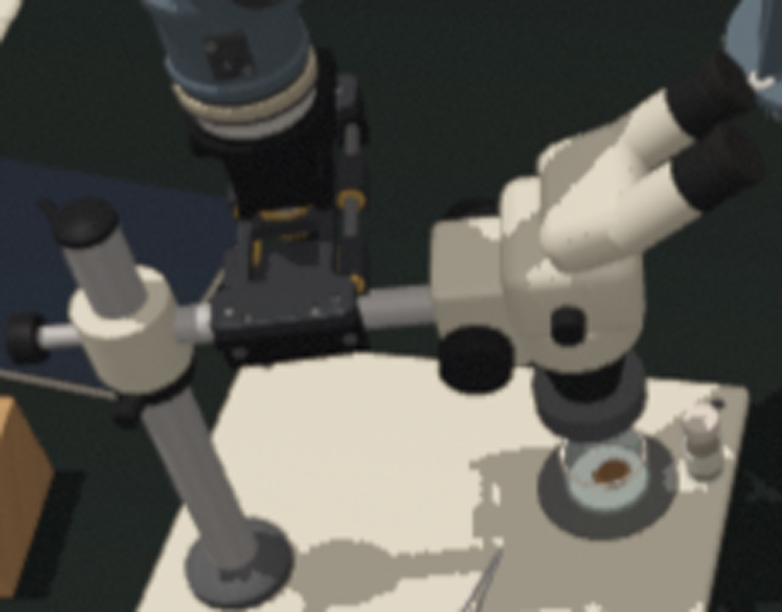

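View pics/top12.png

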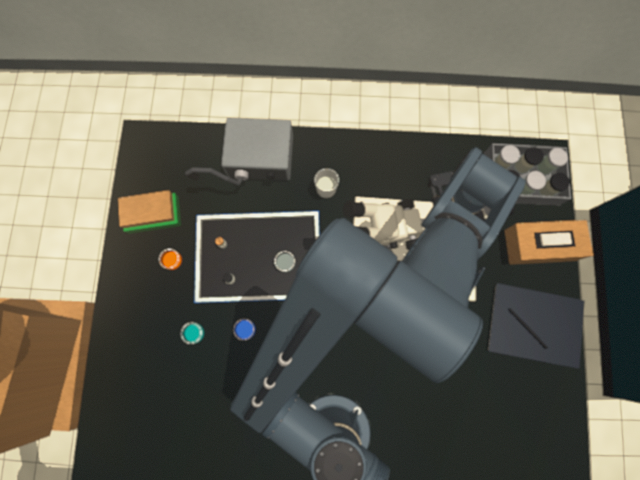

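The objective is near: the dish sits at (605,478) in the crop, just short of the ring. I make 8 degrees more, slowing down.

```bash
python3 -c "
from arc import *
rows([.5714,-.249],[.4,.6,.7,.8,.8,.8,.8,.8,.7,.6,.5,.4,.3,.2],-.34)"
```

```text
[0, 0, 0.4, -0.07, -0.02, 0, -0.34, 0, 0, 0.6, -0.12, -0.03, 0, -0.34, 0, 0, 0.7, -0.13, -0.03, 0, -0.34, 0, 0, 0.8, -0.14, -0.05, 0, -0.34, 0, 0, 0.8, -0.15, -0.04, 0, -0.34, 0, 0, 0.8, -0.15, -0.05, 0, -0.34, 0, 0, 0.8, -0.14, -0.05, 0, -0.34, 0, 0, 0.8, -0.15, -0.05, 0, -0.34, 0, 0, 0.7, -0.13, -0.04, 0, -0.34, 0, 0, 0.6, -0.1, -0.04, 0, -0.34, 0, 0, 0.5, -0.09, -0.04, 0, -0.34, 0, 0, 0.4, -0.08, -0.03, 0, -0.34, 0, 0, 0.3, -0.05, -0.02, 0, -0.34, 0, 0, 0.2, -0.03, -0.01, 0, -0.34]
```

>>> send_rows(moves=[0,0,0.4,-0.07,-0.02,0,-0.34,0,0,0.6,-0.12,-0.03,0,-0.34,0,0,0.7,-0.13,-0.03,0,-0.34,0,0,0.8,-0.14,-0.05,0,-0.34,0,0,0.8,-0.15,-0.04,0,-0.34,0,0,0.8,-0.15,-0.05,0,-0.34,0,0,0.8,-0.14,-0.05,0,-0.34,0,0,0.8,-0.15,-0.05,0,-0.34,0,0,0.7,-0.13,-0.04,0,-0.34,0,0,0.6,-0.1,-0.04,0,-0.34,0,0,0.5,-0.09,-0.04,0,-0.34,0,0,0.4,-0.08,-0.03,0,-0.34,0,0,0.3,-0.05,-0.02,0,-0.34,0,0,0.2,-0.03,-0.01,0,-0.34,0,0,0,0,0,0,-0.34])

```text
time_s: 28.0
position: [0.5565, -0.2542, 0.2474]
tcp_rot: [[-0.388, 0.922, -0.0], [0.922, 0.388, 0.0], [0.0, -0.0, -1.0]]
force: [1.8, 2.0, -0.2]
opening: 0.331
```

Run:
```python
from h import *
s=read_state();print(s["position"],s["tcp_rot"].round(3).tolist(),s["force"],s["opening"])
v=s["position"][:2]-[.598,-.356];print(np.degrees(np.arctan2(v[1],v[0])))
for n in("wrist","scene"):
    c=cam(n);save(c,n+"13.png");pickle.dump(c,open(n+"13.pkl","wb"))
    if n=="scene":crop(c,"s13.png",190,190,290,280,7)
    else: crop(c,"w13.png",220,140,420,270,4)
```

```text
[ 0.55645524 -0.25420701  0.24741928] [[-0.388, 0.922, -0.0], [0.922, 0.388, 0.0], [0.0, -0.0, -1.0]] [ 1.7803661   1.98260309 -0.24210508] 0.33103364439042454
112.20183670357608
```

View pics/s13.png

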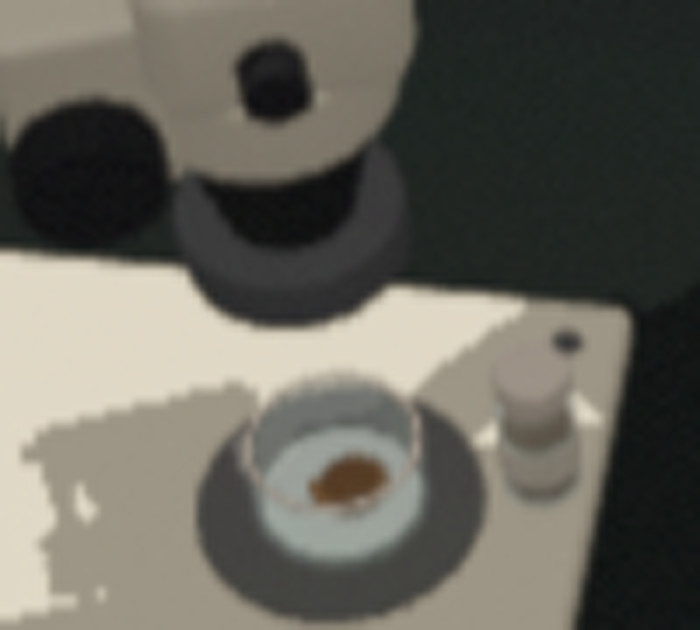

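View pics/w13.png

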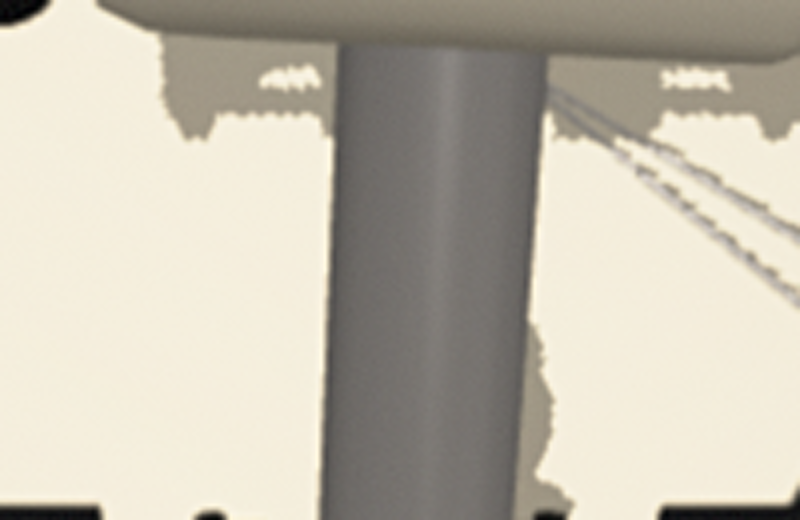

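```bash
cat > bar.py <<'E'
from h import *
def barline(c,rows=range(165,262,4),u0=290,u1=375):
    g=cv2.cvtColor(c["pixels"],cv2.COLOR_RGB2GRAY).astype(int);M=[]
    for v in rows:
        d=np.abs(np.convolve(g[v,u0:u1],[1,1,0,-1,-1],"same"))[3:-3]
        L=np.argmax(d[:40]);R=40+np.argmax(d[40:]);M.append([u0+3+(L+R)/2,v,R-L])
    M=np.array(M);w=abs(M[:,2]-np.median(M[:,2]))<5;M=M[w]
    P=plane(c,M[:,:2],.265)[:,:2]
    vx,vy,x0,y0=cv2.fitLine(P.astype(np.float32),cv2.DIST_HUBER,0,.01,.01).ravel()
    d=np.array([vx,vy])*np.sign(vy);f=np.array([x0,y0],float);n=np.array([-d[1],d[0]])
    st=np.array([.5029,-.1184])
    print("n",w.sum(),"widths",M[:,2].min(),M[:,2].max(),"ang",np.degrees(np.arctan2(d[1],d[0])),"pivot off line",(np.array([.598,-.356])-f)@n,"stage off line (+ = still to turn)",(st-f)@n, "pt",f)
    b=f-np.array([.598,-.356]);print("bar angle via pivot",np.degrees(np.arctan2(b[1],b[0])))
if __name__=="__main__":
    import sys
    barline(pickle.load(open(sys.argv[1],"rb")))
E
python3 bar.py wrist12.pkl; python3 bar.py wrist13.pkl
python3 - <<'E'
from h import *
c=pickle.load(open("scene13.pkl","rb"))
S=lambda x,y:[190+x/7,190+y/7]
# lower arc of ring light (bottom face front edge)
arc=[S(195,275),S(210,295),S(235,313),S(260,322),S(285,326),S(320,320),S(350,308),S(380,288),S(398,272)]
P=plane(c,arc,.163)[:,:2]
from scipy.optimize import least_squares
r=least_squares(lambda q:np.hypot(*(P-q).T)-.036,P.mean(0)+[-.03,0]);print("obj scene",r.x,r.fun.round(4))
print("disc",plane(c,[S(342,500)],.022),"rim",plane(c,[S(333,440)],.054))
E
```

```text
n 24 widths 49.0 54.0 ang 101.704185 pivot off line -0.0012847505623143321 stage off line (+ = still to turn) 0.04363868438660684 pt [ 0.56548864 -0.20539948]
bar angle via pivot 102.18196369830827
n 23 widths 50.0 57.0 ang 112.95788 pivot off line 0.007282862147663438 stage off line (+ = still to turn) 0.0021732432991011684 pt [ 0.5452131  -0.21271586]
bar angle via pivot 110.22415686363819
obj scene [ 0.50696301 -0.11264999] [-0.001  -0.0006  0.0001  0.0006  0.0012  0.0002 -0.0007 -0.0009 -0.0001]
disc [[ 0.50597041 -0.11391359  0.022     ]] rim [[ 0.50467574 -0.11382556  0.054     ]]
```

Run:
```python
from h import *
def edges(c,mid,half,rows,w0):
    g=cv2.GaussianBlur(cv2.cvtColor(c["pixels"],cv2.COLOR_RGB2GRAY),(3,3),0).astype(float);out=[]
    for v in rows:
        m=mid(v)
        def pk(a,b):
            x=np.arange(a,b);d=np.abs(g[v,x+1]-g[v,x-1]);i=d.argmax();return x[i],d[i]
        L,a=pk(int(m-half-8),int(m-half+8));R,b=pk(int(m+half-8),int(m+half+8));out.append([(L+R)/2,v,R-L])
    return np.array(out)
lines=[]
def add(name,c,mid,half,rows):
    M=edges(c,mid,half,rows,0);q=np.polyfit(M[:,1],M[:,2],1);w=abs(M[:,2]-np.median(M[:,2]))<3;M=M[w]
    P=plane(c,M[:,:2],.265)[:,:2];vx,vy,x0,y0=cv2.fitLine(P.astype(np.float32),cv2.DIST_HUBER,0,.01,.01).ravel()
    d=np.array([vx,vy],float)*np.sign(vy);n=np.array([-d[1],d[0]]);f=np.array([x0,y0],float)
    print(name,len(M),M[:,2].min(),M[:,2].max(),"ang %.2f"%np.degrees(np.arctan2(d[1],d[0])),f.round(4),"mid rows",M[0,:2],M[-1,:2]);lines.append((n,n@f,d,f))
L=lambda n:pickle.load(open(n+".pkl","rb"))
lin=lambda u0,v0,u1,v1:(lambda v:u0+(u1-u0)*(v-v0)/(v1-v0))
add("8",L("wrist8"),lin(529.2,170,515.2,250),17.5,range(165,255,3))
add("10",L("w10"),lin(319,160,317,260),25,range(160,262,3))
add("11",L("w11"),lin(329,160,325,260),25,range(165,262,3))
add("12",L("wrist12"),lin(330,160,325,260),25,range(165,262,3))
add("13",L("wrist13"),lin(330.4,155,324.4,265),25,range(165,262,3))
A=np.array([l[0] for l in lines]);b=np.array([l[1] for l in lines])
pv=np.linalg.lstsq(A,b,rcond=None)[0];print("pivot",pv,"res mm",((A@pv-b)*1e3).round(2),"dist",np.hypot(*(pv-[.5029,-.1184])))
for p in(pv,np.array([.598,-.356])):
  t=np.array([.5029,-.1184])-p;ta=np.degrees(np.arctan2(t[1],t[0]))
  n,bb,d,f=lines[-1];a=np.degrees(np.arctan2(*(f-p)[::-1]));print("target",ta,"now via pt",a,"line",np.degrees(np.arctan2(d[1],d[0])),"stage off line mm",1e3*(np.array([.5029,-.1184])@n-bb))
```

```text
8 30 34.0 36.0 ang 59.47 [ 0.6715 -0.2315] mid rows [529. 165.] [515. 252.]
10 28 49.0 52.0 ang 59.21 [ 0.6755 -0.2239] mid rows [319. 166.] [316.5 259. ]
11 33 49.0 53.0 ang 69.63 [ 0.6504 -0.2121] mid rows [329.5 165. ] [323.5 261. ]
12 31 48.0 52.0 ang 101.88 [ 0.5661 -0.2082] mid rows [329. 168.] [323.5 261. ]
13 24 50.0 54.0 ang 111.41 [ 0.5424 -0.2064] mid rows [329.5 165. ] [326.5 258. ]
pivot [ 0.59842522 -0.35357879] res mm [ 0.98 -0.19 -0.5  -1.73  1.59] dist 0.2538387917584338
target 112.10606774365485 now via pt 110.82960502863514 line 111.40999720819194 stage off line mm 4.6785664570968555
target 111.8138813580558 now via pt 110.37772947579272 line 111.40999720819194 stage off line mm 4.6785664570968555
```

>>> send_rows(moves=[0,0,0.2,-0.03,-0.02,0,-0.34,0,0,0.2,-0.04,-0.01,0,-0.34,0,0,0.2,-0.03,-0.02,0,-0.34,0,0,0.1,-0.02,-0.01,0,-0.34,0,0,0,0,0,0,-0.34,0,0,0,0,0,0,-0.34])

```text
time_s: 28.7
position: [0.5553, -0.2547, 0.2474]
tcp_rot: [[-0.399, 0.917, -0.0], [0.917, 0.399, 0.0], [0.0, -0.0, -1.0]]
force: [0.8, 1.6, -0.7]
opening: 0.331
```

```bash
cat > obj.py <<'E'
from h import *
from scipy.optimize import least_squares
def obj(c):
    g=cv2.GaussianBlur(cv2.cvtColor(c["pixels"],cv2.COLOR_RGB2GRAY),(3,3),0).astype(float);pts=[]
    for u in range(217,250):
        col=g[215:245,u];d=col[2:]-col[:-2];i=d[0:].argmax()
        if d[i]>40 and 0<i<len(d)-1:
            a,b,e=d[i-1:i+2];s=.5*(a-e)/(a-2*b+e);pts.append([u,215+1+i+s])
    pts=np.array(pts);P=plane(c,pts,.163)[:,:2];w=np.ones(len(P),bool);x=P.mean(0)+[-.03,0]
    for _ in range(4):
        r=least_squares(lambda q:np.hypot(*(P[w]-q).T)-.036,x,loss="soft_l1",f_scale=.001);x=r.x;w=abs(np.hypot(*(P-x).T)-.036)<.0025
    print("objective(scene)",x.round(4),w.sum(),len(P),"rms",np.std(np.hypot(*(P[w]-x).T)).round(5));return x
def disc(c):
    # stage disc against plate: radial edges around predicted ellipse, lower half
    g=cv2.GaussianBlur(cv2.cvtColor(c["pixels"],cv2.COLOR_RGB2GRAY),(3,3),0).astype(float);pts=[]
    c0=np.array([.506,-.1139])
    for a in np.radians(np.arange(0,360,4)):
        rr=np.arange(.043,.058,.0003);Q=proj(c,np.c_[c0[0]+rr*np.cos(a),c0[1]+rr*np.sin(a),np.full(len(rr),.022)])
        v=cv2.remap(g.astype(np.float32),Q[:,0].astype(np.float32).reshape(1,-1),Q[:,1].astype(np.float32).reshape(1,-1),cv2.INTER_LINEAR).ravel()
        d=v[4:]-v[:-4];i=d.argmax()
        if d[i]>12:pts.append(c0+rr[i+2]*np.array([np.cos(a),np.sin(a)]))
    P=np.array(pts);x=c0.copy();w=np.ones(len(P),bool)
    for _ in range(5):
        r=least_squares(lambda q:np.hypot(*(P[w]-q[:2]).T)-q[2],np.r_[x[:2],.05],loss="soft_l1",f_scale=.001);x=r.x;w=abs(np.hypot(*(P-x[:2]).T)-x[2])<.002
    print("disc(scene)",x.round(4),w.sum(),len(P));return x[:2]
if __name__=="__main__":
    import sys
    for n in sys.argv[1:]:
        c=pickle.load(open(n,"rb"));o=obj(c);s=disc(c);t=np.array([-.927,-.374]);print(n,"tangential left mm",1e3*(s-o)@t,"radial",1e3*(s-o)@np.array([-.374,.927]))
E
python3 - <<'E'
from h import *
s=read_state();print(s["position"],s["force"],s["opening"])
for n in("wrist","scene"):
    c=cam(n);save(c,n+"14.png");pickle.dump(c,open(n+"14.pkl","wb"))
E
python3 obj.py scene13.pkl scene14.pkl
```

```text
[ 0.55526112 -0.25468088  0.247423  ] [ 0.80256734  1.5594577  -0.71426047] 0.3312514650235613
objective(scene) [ 0.508 -0.114] 30 33 rms 0.00038
disc(scene) [ 0.5062 -0.1153  0.0496] 70 72
scene13.pkl tangential left mm 2.1410682335128093 radial -0.5344561229085398
objective(scene) [ 0.5052 -0.1152] 29 33 rms 0.00041
disc(scene) [ 0.5061 -0.1154  0.0497] 70 72
scene14.pkl tangential left mm -0.7715714666611484 radial -0.49610789569678154
```

The scene-view fit puts the objective within 0.8 mm tangentially and 0.5 mm radially of the disc centre. The dish sits about 0.7 mm off the disc centre to the same side, so that matches. I let go and rise clear.

>>> send_rows(moves=[0,0,0,0,0,0,-0.3,0,0,0,0,0,0,-0.2,0,0,0,0,0,0,0,0,0,0,0,0,0,0.3,0,0,0,0,0,0,0.6,0,0,0,0,0,0,0.6,0,0,0,0,0,0.4,0.6,0,0,0,0,0,0.8,0.6,0,0,0,0,0,1.2,0.6,0,0,0,0,0,1.5,0.6,0,0,0,0,0,2,0.6,0,0,0,0,0,2,0.6,0,0,0,0,0,2,0.6,0,0,0,0,0,2,0.6,0,0,0,0,0,2,0.6,0,0,0,0,0,1,0.6,0,0,0,0,0,0,0.6])

```text
time_s: 30.5
position: [0.5561, -0.2552, 0.399]
tcp_rot: [[-0.399, 0.917, 0.004], [0.917, 0.399, -0.003], [-0.004, 0.003, -1.0]]
force: [0.4, -0.2, -0.2]
opening: 0.799
```

>>> send_rows(moves=[0,0,0,-1,-0.8,0,0.6,0,0,0,-2,-1.6,0,0.6,0,0,0,-2,-1.6,0,0.6,0,0,0,-2,-1.6,0,0.6,0,0,0,-2,-1.6,0,0.6,0,0,0,-2,-1.6,0,0.6,0,0,0,-2,-1.6,0,0.6,0,0,0,-1,-1,0,0.6,0,0,0,0,0,0,0.6,0,0,0,0,0,0,0.6])

```text
time_s: 31.5
position: [0.4154, -0.3685, 0.3959]
tcp_rot: [[-0.399, 0.917, -0.0], [0.917, 0.399, 0.001], [0.001, 0.001, -1.0]]
force: [0.3, 0.7, -0.5]
opening: 0.797
```

```bash
python3 - <<'E'
from h import *
s=read_state();print(s["position"],s["force"],s["opening"],s["joint_positions"])
for n in("top","scene","wrist"):
    c=cam(n);save(c,n+"15.png");pickle.dump(c,open(n+"15.pkl","wb"))
    if n=="top":crop(c,"t15.png",345,95,515,305,2.8)
    if n=="scene":crop(c,"s15.png",60,120,290,300,3.4)
E
python3 obj.py scene15.pkl
```

```text
[ 0.41540257 -0.36853699  0.39591852] [ 0.31578727  0.66530148 -0.46661051] 0.7974700038498311 [-5.31352192e+01  1.58548944e+01  7.77421821e+01  4.66915403e-02
  8.64688215e+01 -7.66383225e+01]
objective(scene) [ 0.5057 -0.1154] 29 33 rms 0.00049
disc(scene) [ 0.5062 -0.1152  0.0496] 67 71
scene15.pkl tangential left mm -0.5162099509627549 radial -0.03905739205582321
```

View pics/top15.png

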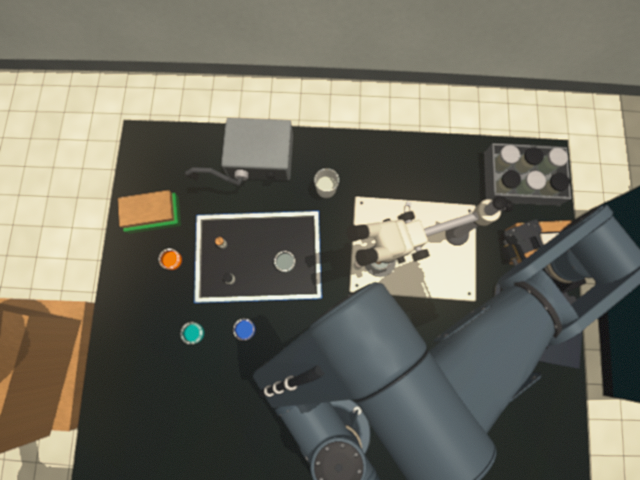

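View pics/s15.png

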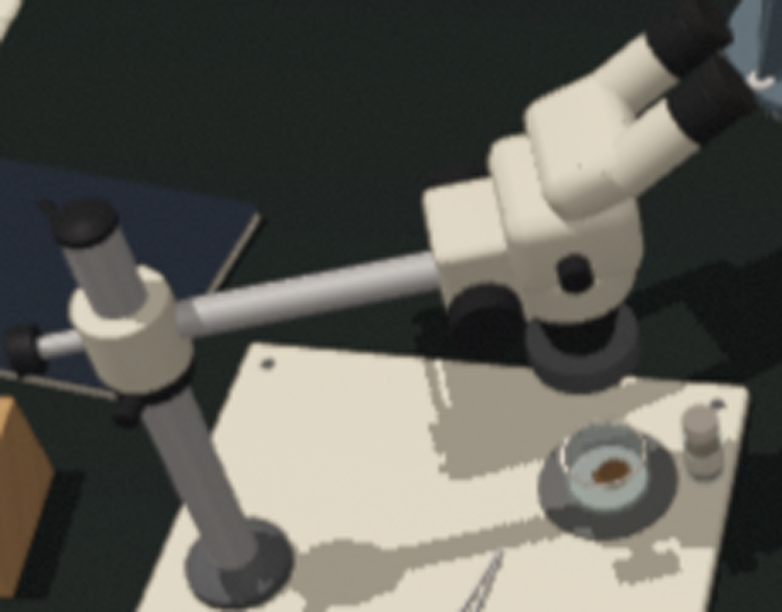

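View pics/wrist15.png

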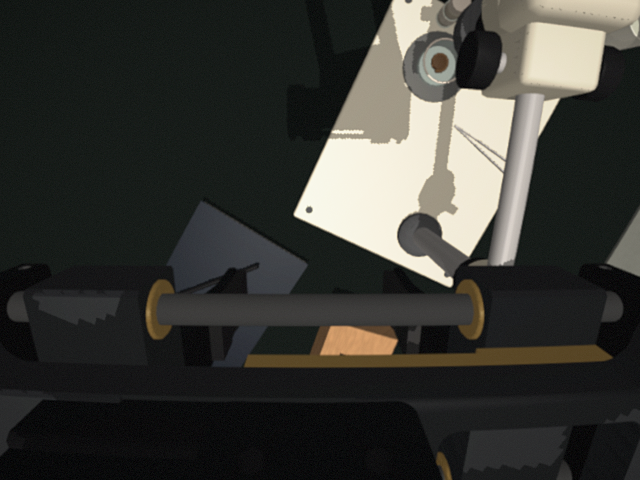

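All is clear of the robot. As an independent check I take the bar's line in the wrist and top views, relative to the stage in the same camera.

Run:
```python
from h import *
def pk(g,v,a,b,ax=1):
    x=np.arange(a,b);d=np.abs(g[v,x+1]-g[v,x-1]) if ax else np.abs(g[x+1,v]-g[x-1,v]);i=d.argmax();return x[i]
w=pickle.load(open("wrist15.pkl","rb"));g=cv2.GaussianBlur(cv2.cvtColor(w["pixels"],cv2.COLOR_RGB2GRAY),(3,3),0).astype(float)
M=[]
for v in range(110,258,4):
    m=531+(503-531)*(v-100)/(255-100);L=pk(g,v,int(m-20),int(m-6));R=pk(g,v,int(m+7),int(m+21));M.append([(L+R)/2,v,R-L])
M=np.array(M);k=abs(M[:,2]-np.median(M[:,2]))<4;M=M[k]
def rep(n,P,st):
    vx,vy,x0,y0=cv2.fitLine(P.astype(np.float32),cv2.DIST_HUBER,0,.01,.01).ravel();d=np.array([vx,vy],float)*np.sign(vy);nn=np.array([-d[1],d[0]])
    print(n,len(P),"ang",np.degrees(np.arctan2(d[1],d[0])),[x0,y0],"stage off line mm (+ left to turn)",1e3*((np.array(st)-[x0,y0])@nn))
rep("wrist",plane(w,M[:,:2],.265)[:,:2],[.5029,-.1186])
t=pickle.load(open("top15.pkl","rb"));g=cv2.GaussianBlur(cv2.cvtColor(t["pixels"],cv2.COLOR_RGB2GRAY),(3,3),0).astype(float)
crop(t,"t15b.png",345,180,515,280,4.7)
```

```text
wrist 31 ang 110.45896883239637 [np.float32(0.55575866), np.float32(-0.24514501)] stage off line mm (+ left to turn) 5.2923751307782
```

View pics/t15b.png

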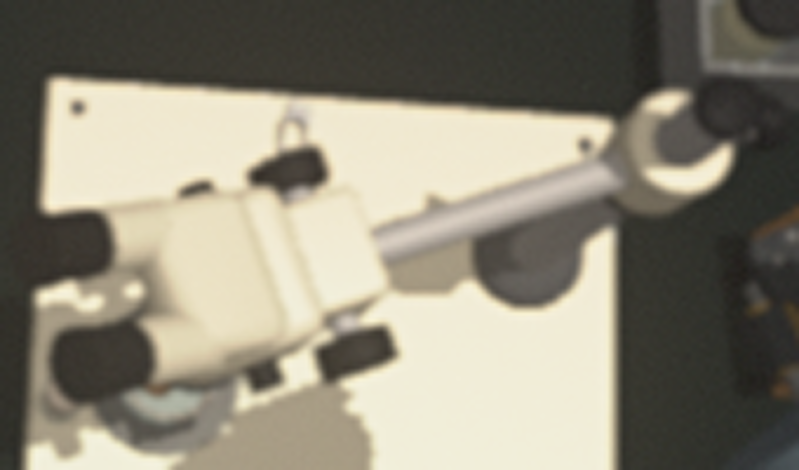

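The wrist line, extrapolated, suggests about 5 mm still to turn, which disagrees with the scene view. I test the scene fit with a free radius and take the bar's line in the top view.

```bash
cat > top.py <<'E'
from h import *
from scipy.optimize import least_squares
def sub(g,P0,P1,n=80):
    t=np.linspace(0,1,n);Q=(P0+np.outer(t,P1-P0)).astype(np.float32);v=cv2.remap(g,Q[:,:1].T.copy(),Q[:,1:].T.copy(),cv2.INTER_LINEAR).ravel();return Q,v
def bar(c,pv,ang,r0,r1):
    g=cv2.GaussianBlur(cv2.cvtColor(c["pixels"],cv2.COLOR_RGB2GRAY),(3,3),0).astype(np.float32)
    d=np.array([np.cos(np.radians(ang)),np.sin(np.radians(ang))]);n=np.array([-d[1],d[0]]);out=[]
    for r in np.arange(r0,r1,.004):
        p=pv+r*d;s=np.arange(-.02,.0201,.0005);Q=proj(c,np.c_[p[0]+s*n[0],p[1]+s*n[1],np.full(len(s),.265)]).astype(np.float32)
        v=cv2.remap(g,Q[:,:1].T.copy(),Q[:,1:].T.copy(),cv2.INTER_LINEAR).ravel();e=np.abs(v[4:]-v[:-4]);h=len(e)//2
        L=s[2+e[:h].argmax()];R=s[2+h+e[h:].argmax()];out.append([r,L,R])
    out=np.array(out);return out,pv,d,n
E
python3 - <<'E'
from top import *
for nm,ang in(("top0",60),("top15",111.3)):
    c=pickle.load(open(nm+".pkl","rb"));o,pv,d,n=bar(c,np.array([.598,-.360]),ang,.06,.165)
    print(nm,(np.c_[o[:,0],o[:,1:]]*1e3).round(1)[::4].tolist())
    m=o[:,1:].mean(1);k=abs(o[:,2]-o[:,1]-.022)<.004;q=np.polyfit(o[k,0],m[k],1);print(k.sum(),"slope deg",np.degrees(q[0]),"ang",ang+np.degrees(np.arctan(q[0])),"off@0",q[1]*1e3,"off@.255",(q[1]+.255*q[0])*1e3,"pt@.255",pv+.255*d+(q[1]+.255*q[0])*n)
# stage in top0
c=pickle.load(open("top0.pkl","rb"));g=cv2.GaussianBlur(cv2.cvtColor(c["pixels"],cv2.COLOR_RGB2GRAY),(3,3),0).astype(np.float32)
c0=np.array([.503,-.121]);pts=[]
for a in np.radians(np.arange(0,360,5)):
    rr=np.arange(.042,.058,.0004);Q=proj(c,np.c_[c0[0]+rr*np.cos(a),c0[1]+rr*np.sin(a),np.full(len(rr),.022)]).astype(np.float32)
    v=cv2.remap(g,Q[:,:1].T.copy(),Q[:,1:].T.copy(),cv2.INTER_LINEAR).ravel();e=v[5:]-v[:-5];i=e.argmax()
    if e[i]>30:pts.append(c0+rr[i+2]*np.array([np.cos(a),np.sin(a)]))
P=np.array(pts);r=least_squares(lambda q:np.hypot(*(P-q[:2]).T)-q[2],[*c0,.05],loss="soft_l1",f_scale=.001);print("stage top",r.x,len(P))
# scene objective free radius
c=pickle.load(open("scene15.pkl","rb"));g=cv2.GaussianBlur(cv2.cvtColor(c["pixels"],cv2.COLOR_RGB2GRAY),(3,3),0).astype(float);pts=[]
for u in range(217,250):
    col=g[215:245,u];dd=col[2:]-col[:-2];i=dd.argmax()
    if dd[i]>40 and 0<i<len(dd)-1: pts.append([u,216+i])
pts=np.array(pts,float);P=plane(c,pts,.163)[:,:2];k=np.hypot(*(P-[.5057,-.1154]).T);k=abs(k-.036)<.0025
r=least_squares(lambda q:np.hypot(*(P[k]-q[:2]).T)-q[2],[.505,-.115,.036]);print("obj free",r.x,pts[k][[0,-1]])
crop(c,"s15b.png",205,200,265,275,8)
E
```

```text
top0 [[60.0, -13.5, 13.0], [76.0, -14.0, 19.0], [92.0, -13.5, 9.5], [108.0, -13.5, 9.0], [124.0, -13.0, 9.0], [140.0, -13.5, 8.5], [156.0, -13.0, 7.5]]
21 slope deg -0.2139290468832622 ang 59.78607194723744 off@0 -2.025108225108209 off@.255 -2.9772186147185997 pt@.255 [ 0.72807835 -0.14065213]
top15 [[60.0, -13.0, 6.0], [76.0, -12.5, 7.5], [92.0, -15.0, 7.5], [108.0, -14.0, 8.0], [124.0, -14.5, 2.5], [140.0, -14.5, 2.5], [156.0, -14.5, 2.5]]
18 slope deg -3.055121405459477 ang 108.24776913393026 off@0 0.9444682064442639 off@.255 -12.652623324778993 pt@.255 [ 0.51715927 -0.11782266]Traceback (most recent call last):
  File "<stdin>", line 13, in <module>
    return func(*args, **kwargs)
    vector_fun = VectorFunction(
        fun_wrapped,
    ...<6 lines>...
        workers=workers
    )
    self._update_fun()
    ~~~~~~~~~~~~~~~~^^
    self.f = self.fun_wrapped(xp_copy(self.x))
             ~~~~~~~~~~~~~~~~^^^^^^^^^^^^^^^^^
    return np.atleast_1d(self.fun(x))
                         ~~~~~~~~^^^
    return self.f(x, *self.args, **self.kwargs)
           ~~~~~~^^^^^^^^^^^^^^^^^^^^^^^^^^^^^^
  File "<stdin>", line 13, in <lambda>
ValueError: operands could not be broadcast together with shapes (0,) (2,)
```

Run:
```python
from top import *
c=pickle.load(open("top0.pkl","rb"));im=c["pixels"][215:285,355:405].astype(float)
# stage disc: plate is bright, disc grey
m=np.zeros((480,640),np.uint8);m[235:285,360:400]=(c["pixels"][235:285,360:400].max(2)<165).astype(np.uint8)
n,lab,st,ce=cv2.connectedComponentsWithStats(m);i=1+st[1:,4].argmax();k,_=cv2.findContours((lab==i).astype(np.uint8),cv2.RETR_EXTERNAL,cv2.CHAIN_APPROX_NONE)
e=k[0].reshape(-1,2).astype(float);P=plane(c,e,.022)[:,:2];w=np.ones(len(P),bool)
for _ in range(5):
    r=least_squares(lambda q:np.hypot(*(P[w]-q[:2]).T)-q[2],[.503,-.121,.05],loss="soft_l1",f_scale=.001);w=abs(np.hypot(*(P-r.x[:2]).T)-r.x[2])<.002
print("stage top0",r.x,w.sum(),len(P),st[i])
c=pickle.load(open("top15.pkl","rb"));p=c["pixels"].astype(int)
for u in range(426,476,6): print(u,[(v,p[v,u].tolist()) for v in range(int(233-(u-425)*.316)-8,int(233-(u-425)*.316)+9)])
```

```text
stage top0 [ 0.50458524 -0.11952058  0.04599623] 83 86 [364 246  31  30 752]
426 [(224, [242, 235, 213]), (225, [242, 236, 214]), (226, [238, 229, 201]), (227, [213, 198, 171]), (228, [177, 167, 152]), (229, [181, 172, 161]), (230, [199, 189, 177]), (231, [214, 203, 190]), (232, [214, 203, 189]), (233, [200, 188, 174]), (234, [183, 173, 157]), (235, [186, 173, 152]), (236, [201, 186, 158]), (237, [221, 208, 174]), (238, [231, 222, 187]), (239, [235, 227, 197]), (240, [235, 227, 198])]
432 [(222, [242, 235, 213]), (223, [242, 236, 213]), (224, [240, 231, 204]), (225, [222, 210, 180]), (226, [186, 174, 158]), (227, [182, 172, 160]), (228, [198, 188, 176]), (229, [213, 201, 189]), (230, [214, 203, 190]), (231, [199, 188, 177]), (232, [179, 170, 160]), (233, [161, 152, 143]), (234, [150, 141, 127]), (235, [157, 147, 126]), (236, [165, 153, 130]), (237, [165, 154, 129]), (238, [165, 154, 130])]
438 [(220, [240, 233, 206]), (221, [228, 218, 183]), (222, [190, 177, 149]), (223, [159, 149, 130]), (224, [163, 154, 142]), (225, [180, 171, 159]), (226, [198, 187, 175]), (227, [212, 200, 188]), 
[... 1923 characters left out ...]
4]), (215, [180, 171, 158]), (216, [189, 180, 168]), (217, [203, 192, 182]), (218, [210, 199, 186]), (219, [200, 190, 179]), (220, [185, 176, 165]), (221, [165, 157, 148]), (222, [140, 133, 126]), (223, [112, 106, 98]), (224, [95, 91, 84]), (225, [91, 87, 79]), (226, [93, 90, 83]), (227, [94, 89, 83])]
474 [(209, [175, 162, 137]), (210, [145, 135, 114]), (211, [121, 113, 98]), (212, [112, 105, 96]), (213, [115, 109, 102]), (214, [125, 119, 112]), (215, [148, 141, 132]), (216, [176, 167, 156]), (217, [189, 179, 168]), (218, [185, 176, 165]), (219, [168, 159, 149]), (220, [140, 133, 125]), (221, [103, 97, 90]), (222, [75, 70, 62]), (223, [74, 70, 64]), (224, [86, 80, 75]), (225, [93, 87, 82])]
```

Run:
```python
from top import *
c=pickle.load(open("top15.pkl","rb"))
P=plane(c,[[426,231.65],[462,220.15]],.265)[:,:2];d=P[0]-P[1];d/=np.hypot(*d);print(P,np.degrees(np.arctan2(d[1],d[0])))
n1=np.array([-d[1],d[0]])
a=np.radians(59.786);n0=np.array([-np.sin(a),np.cos(a)]);p0=np.array([.72808,-.14065])
pv=np.linalg.solve([n0,n1],[n0@p0,n1@P[0]]);print("pivot top",pv)
ta=np.radians(np.degrees(np.arctan2(d[1],d[0])));o=pv+.255*d;print("objective top",o)
for st in([.5046,-.1195],[.5036,-.1213]): print("left mm",1e3*(np.array(st)-o)@n1, "radial",1e3*(np.array(st)-o)@d)
# scene free radius
c=pickle.load(open("scene15.pkl","rb"));g=cv2.GaussianBlur(cv2.cvtColor(c["pixels"],cv2.COLOR_RGB2GRAY),(3,3),0).astype(float);pts=[]
for u in range(217,250):
    col=g[215:245,u];dd=col[2:]-col[:-2];i=dd.argmax()
    if dd[i]>40 and 0<i<len(dd)-1: pts.append([u,216+i])
pts=np.array(pts,float);Q=plane(c,pts,.163)[:,:2];k=abs(np.hypot(*(Q-[.5057,-.1154]).T)-.036)<.0025
r=least_squares(lambda q:np.hypot(*(Q[k]-q[:2]).T)-q[2],[.505,-.115,.036]);print("obj free",r.x,pts[k][[0,-1]])
crop(c,"s15b.png",205,200,265,275,8)
```

```text
[[ 0.54079506 -0.20418845]
 [ 0.57544658 -0.29621769]] 110.63272917770682
pivot top [ 0.59980837 -0.36091891]
objective top [ 0.50995241 -0.12227502]
left mm 4.03124683547479 radial 4.483090406063257
left mm 5.601382571816836 radial 3.1509215843812375
obj free [ 0.50686059 -0.11527797  0.03503873] [[217. 230.]
 [245. 230.]]
```

View pics/s15b.png

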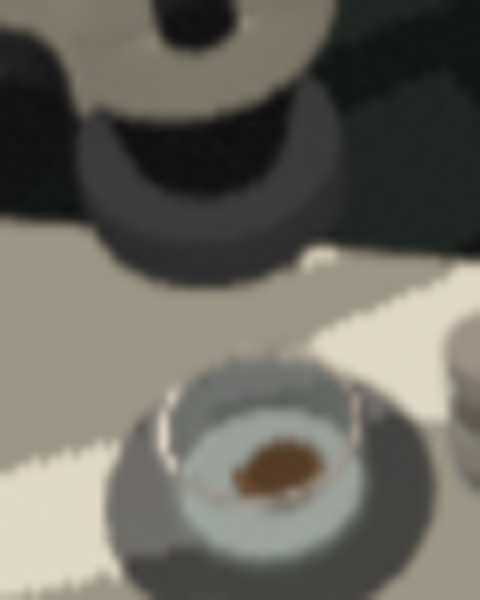

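The estimates disagree by up to 5 mm: scene about 0, bar lines 1 to 5. The key unknown is the pillar axis, so I fit the pillar foot, which is fully visible in wrist15 at (419,234).

Run:
```python
from h import *
c=pickle.load(open("wrist15.pkl","rb"));crop(c,"w15f.png",385,200,485,275,8)
c=pickle.load(open("wrist9.pkl","rb"));crop(c,"w9f.png",280,230,360,300,8)
```

```text
(no output)
```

View pics/w15f.png

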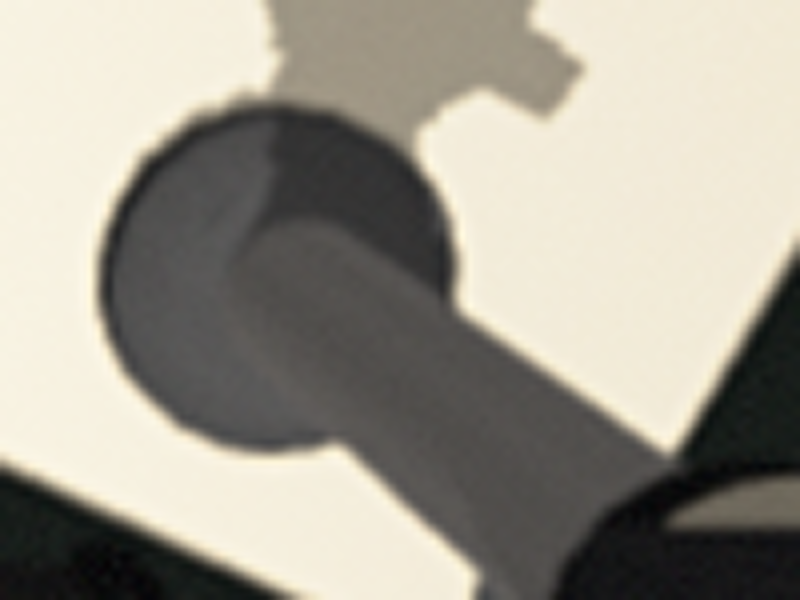

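Run:
```python
from h import *
from scipy.optimize import least_squares
c=pickle.load(open("wrist15.pkl","rb"))
for z in(.018,.024,.030): print(z,plane(c,[[419.8,234.6]],z)[0,:2])
# arcs: top-left outline
S=lambda x,y:[385+x/8,200+y/8]
tl=[S(98,280),S(106,230),S(125,185),S(155,145),S(200,112),S(240,102)]; br=[S(455,260),S(445,215),S(110,330),S(150,395),S(200,432),S(265,452),S(320,442)]
for z in (.018,.024,.03):
    P=plane(c,tl+br,z)[:,:2];r=least_squares(lambda q:np.hypot(*(P-q[:2]).T)-q[2],[.598,-.356,.035]);print(z,r.x,np.abs(r.fun).max())
# stage disc in same image
m=(419.8,234.6)
# pillar silhouettes: edges mid points -> vertical plane through camera; 
e1=[S(450,310),S(670,455)];e2=[S(340,440),S(475,565)]
o,d1=ray(c,e1);_,d2=ray(c,e2)
n1=np.cross(d1[0],d1[1]);n2=np.cross(d2[0],d2[1])
# horizontal normals
for n in(n1,n2): print("normal",(n/np.linalg.norm(n)).round(3))
def side(pts):
    # each tangent plane vertical: azimuth of rays
    return np.degrees(np.arctan2(pts[:,1],pts[:,0]))
print("cam",o,"az",side(d1),side(d2))
# disc in same image
p=c["pixels"]; crop(c,"w15d.png",395,20,475,110,7)
```

```text
0.018 [ 0.60122592 -0.35704186]
0.024 [ 0.5988693  -0.35648184]
0.03 [ 0.59651269 -0.35592182]
0.018 [ 0.60059417 -0.35632988  0.037362  ] 0.0014021370367864189
0.024 [ 0.59824456 -0.35577776  0.03694746] 0.0013865802305825237
0.03 [ 0.59589495 -0.35522564  0.03653291] 0.0013710227465680708
normal [-0.148 -0.989  0.009]
normal [-0.307 -0.952 -0.002]
cam [ 0.38882704 -0.3065679   0.55877212] az [-9.64313157 -9.42638224] [-17.59419585 -17.63166704]
```

View pics/w15d.png

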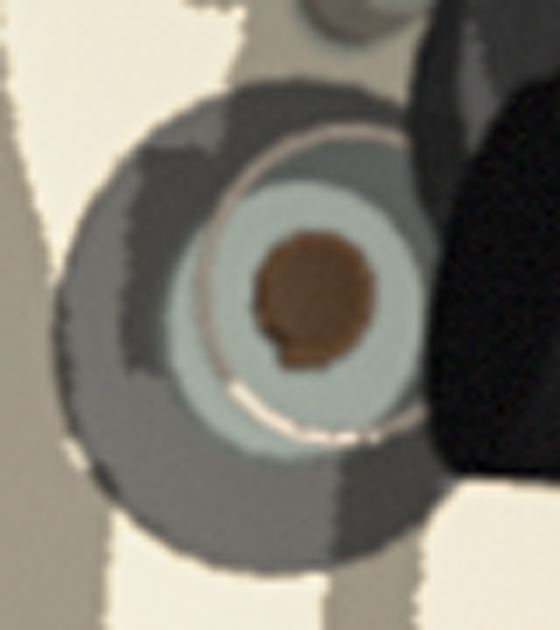

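The pillar-foot reading puts the pivot at about (0.596–0.598, −0.356), which supports the bar estimate over the scene one. I want a decisive view of the ring's edge from the robot's side, opposite to the scene camera, and stay above everything while going there.

>>> send_rows(moves=[0,0,0,-0.2,1.2,0,0.6,0,0,0,-0.3,2.2,0,0.6,0,0,0,-0.3,2.4,0,0.6,0,0,0,-0.3,2.4,0,0.6,0,0,0,-0.3,2.4,0,0.6,0,0,0,-0.3,2.4,0,0.6,0,0,0,-0.3,2.4,0,0.6,0,0,0,-0.3,2.4,0,0.6,0,0,0,-0.3,2.4,0,0.6,0,0,0,-0.3,2.4,0,0.6,0,0,0,-0.3,2,0,0.6,0,0,0,-0.3,1,0,0.6,0,0,0,0,0,0,0.6,0,0,0,0,0,0,0.6])

```text
time_s: 33.05
position: [0.3806, -0.1129, 0.3966]
tcp_rot: [[-0.4, 0.916, 0.001], [0.916, 0.4, -0.001], [-0.001, 0.0, -1.0]]
force: [-0.9, -1.3, -0.3]
opening: 0.801
```

Run:
```python
from h import *
s=read_state();print(s["position"],s["force"],s["joint_positions"],s["time_s"])
c=cam("wrist");save(c,"wrist16.png");pickle.dump(c,open("wrist16.pkl","wb"));print(-c["R"].T@c["t"])
```

```text
[ 0.38061714 -0.11288616  0.39664272] [-0.85925538 -1.33227615 -0.2932423 ] [-3.27360098e+01  5.47686392e-01  9.63122147e+01 -2.46738303e-02
  8.30798226e+01 -5.63169982e+01] 33.05
[ 0.35334129 -0.05106572  0.55912393]
```

View pics/wrist16.png

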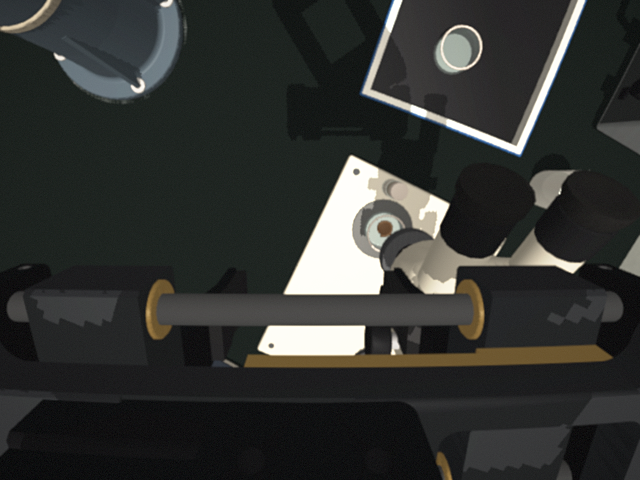

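Run:
```python
from h import *
c=pickle.load(open("wrist16.pkl","rb"));crop(c,"w16.png",345,190,445,280,8)
```

```text
(no output)
```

View pics/w16.png

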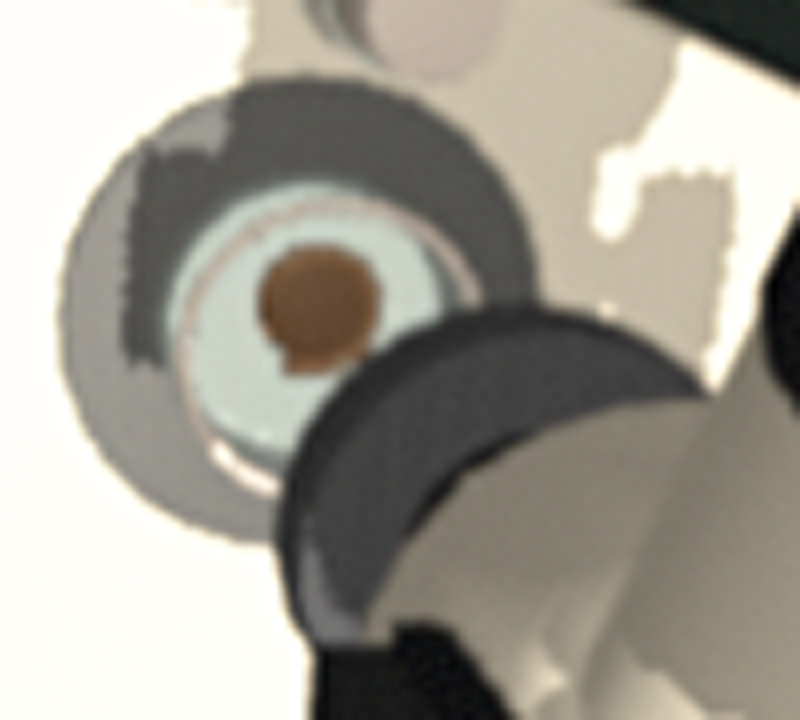

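The picture shows the disc at (380,229), the dish at (384,232), and the near edge of the ring light as a clean arc from (380,256) over (393,237) to (433,239). I fit the ring and the disc in this one picture.

```bash
cat > w16.py <<'E'
from h import *
from scipy.optimize import least_squares
c=pickle.load(open("wrist16.pkl","rb"));S=lambda x,y:[345+x/8-.44,190+y/8-.44]
arc=[S(277,530),S(285,490),S(300,452),S(325,413),S(360,376),S(400,345),S(440,322),S(480,308),S(525,303),S(570,308),S(630,332),S(680,365)]
dsc=[S(60,300),S(62,345),S(85,420),S(120,470),S(170,515),S(230,540),S(75,230),S(100,180),S(150,130),S(200,98),S(260,78),S(330,76),S(400,95),S(460,135),S(510,195),S(532,250)]
rim=[S(180,350),S(190,300),S(220,250),S(270,212),S(330,198),S(400,212),S(450,245),S(478,300),S(190,410),S(215,452),S(270,492)]
def fit(p,z,r=None):
    P=plane(c,p,z)[:,:2]
    if r: q=least_squares(lambda q:np.hypot(*(P-q).T)-r,P.mean(0))
    else: q=least_squares(lambda q:np.hypot(*(P-q[:2]).T)-q[2],[*P.mean(0),.04])
    return q.x,np.abs(q.fun).max()*1e3
t=np.array([-.927,-.374]);d=np.array([-.374,.927])
s,_=fit(dsc,.022);print("disc",s,_);r,_=fit(rim,.054);print("rim",r,_)
for z in(.158,.163,.168):
    o,e=fit(arc,z,.036);print(z,"obj r36",o,e,"left mm to dish",1e3*(r[:2]-o)@t,"to disc",1e3*(s[:2]-o)@t,"radial",1e3*(s[:2]-o)@d)
print("free",fit(arc,.163))
for z in(.158,.163,.168):
    a=pickle.load(open("scene15.pkl","rb"))
E
python3 w16.py
```

```text
disc [ 0.502662   -0.11863027  0.04880612] 0.7953446598238378
rim [ 0.50318453 -0.11843892  0.02970276] 0.5226619219405142
0.158 obj r36 [ 0.51098583 -0.11927856] 0.6337884174330566 left mm to dish 6.917784083232274 to disc 7.473736099299674 radial 3.714074807863347
0.163 obj r36 [ 0.50943166 -0.11878298] 0.5623989759964629 left mm to dish 5.662415551755601 to disc 6.218367567823001 radial 2.673407373429135
0.168 obj r36 [ 0.50787667 -0.11828712] 0.5210870553421578 left mm to dish 4.406387100133507 to disc 4.962339116200907 radial 1.632183755922134
free (array([ 0.50960763, -0.11893502,  0.03619246]), np.float64(0.5351452725778361))
```

Ring seen from the robot's side: 4 to 6 mm still to turn. Bar lines in the wrist and top views agree (4 to 6 mm). Crossing the scene and wrist rays reconciles both if the ring's outer edge lies about 6 mm above the nominal lower face, which leaves about 4.5 mm, or 1.0 degree. I go back over everything at a safe height and straddle the bar again.

>>> send_rows(moves=[0,0,0,0,0,1.2,0.6,0,0,0,0,0,2,0.6,0,0,0,1,-0.8,0.8,0.6,0,0,0,1.8,-1.5,0,0.6,0,0,0,1.8,-1.5,0,0.6,0,0,0,1.8,-1.5,0,0.6,0,0,0,1.8,-1.5,0,0.6,0,0,0,1.8,-1.5,0,0.6,0,0,0,1.8,-1.5,0,0.6,0,0,0,1.8,-1.5,0,0.6,0,0,0,1.8,-1.5,0,0.6,0,0,0,1.4,-0.9,0,0.6,0,0,0,0.6,-0.4,0,0.6,0,0,0,0,0,0,0.6,0,0,0,0,0,0,0.6])

```text
time_s: 34.6
position: [0.5539, -0.2538, 0.4362]
tcp_rot: [[-0.399, 0.917, -0.001], [0.917, 0.399, 0.001], [0.001, -0.001, -1.0]]
force: [-0.3, 0.4, -0.1]
opening: 0.797
```

>>> send_rows(moves=[0,0,0,0.2,-0.1,-1,0.6,0,0,0,0,0,-2,0.6,0,0,0,0,0,-2,0.6,0,0,0,0,0,-2,0.6,0,0,0,0,0,-2,0.6,0,0,0,0,0,-1.5,0.6,0,0,0,0,0,-1.5,0.6,0,0,0,0,0,-1.5,0.6,0,0,0,0,0,-1.5,0.6,0,0,0,0,0,-1.5,0.6,0,0,0,0,0,-1.2,0.6,0,0,0,0,0,-0.8,0.6,0,0,0,0,0,-0.4,0.6,0,0,0,0,0,0,0.6,0,0,0,0,0,0,0.6])

```text
time_s: 36.1
position: [0.5568, -0.255, 0.248]
tcp_rot: [[-0.399, 0.917, 0.001], [0.917, 0.399, -0.001], [-0.001, 0.001, -1.0]]
force: [1.0, -0.0, 1.0]
opening: 0.801
```

>>> send_rows(moves=[0,0,0,0,0,0,0.4,0,0,0,0,0,0,0.2,0,0,0,0,0,0,0,0,0,0,0,0,0,-0.15,0,0,0,0,0,0,-0.25,0,0,0,0,0,0,-0.3,0,0,0,0,0,0,-0.32,0,0,0,0,0,0,-0.34,0,0,0,0,0,0,-0.34,0,0,0,0,0,0,-0.34])

```text
time_s: 37.1
position: [0.5564, -0.2548, 0.2475]
tcp_rot: [[-0.399, 0.917, -0.0], [0.917, 0.399, -0.0], [-0.0, -0.0, -1.0]]
force: [0.9, -0.2, 0.1]
opening: 0.336
```

>>> send_rows(moves=[0,0,0.1,-0.04,-0.01,0,-0.34,0,0,0.1,-0.04,-0.02,0,-0.34,0,0,0.2,-0.04,-0.01,0,-0.34,0,0,0.2,-0.04,-0.02,0,-0.34,0,0,0.2,-0.04,-0.01,0,-0.34,0,0,0.1,-0.04,-0.02,0,-0.34,0,0,0.1,-0.03,-0.01,0,-0.34,0,0,0,-0.02,-0.01,0,-0.34,0,0,0,0,0,0,-0.34,0,0,0,0,0,0,-0.34])

```text
time_s: 38.1
position: [0.5535, -0.2559, 0.2475]
tcp_rot: [[-0.415, 0.91, -0.0], [0.91, 0.415, 0.0], [0.0, -0.0, -1.0]]
force: [2.8, 1.0, -0.5]
opening: 0.333
```

```bash
python3 - <<'E'
from h import *
s=read_state();p=s["position"];print(p,s["force"],s["opening"],s["time_s"],"advance mm",1e3*((p[:2]-[.5553,-.2547])@np.array([-.917,-.4])))
c=cam("scene");pickle.dump(c,open("scene17.pkl","wb"))
E
python3 obj.py scene15.pkl scene17.pkl
```

```text
[ 0.55347179 -0.25589667  0.2474872 ] [ 2.80411607  0.9651484  -0.48590003] 0.3325607868539522 38.1 advance mm 2.155134370815123
objective(scene) [ 0.5057 -0.1154] 29 33 rms 0.00049
disc(scene) [ 0.5062 -0.1152  0.0496] 67 71
scene15.pkl tangential left mm -0.5162099509627549 radial -0.03905739205582321
objective(scene) [ 0.5009 -0.1164] 27 33 rms 0.00045
disc(scene) [ 0.5062 -0.1153  0.0496] 68 72
scene17.pkl tangential left mm -5.322829661052931 radial -0.9495624429896309
```

The boom moved 4.8 mm as planned. I release and repeat the cross-view check.

>>> send_rows(moves=[0,0,0,0,0,0,-0.3,0,0,0,0,0,0,-0.2,0,0,0,0,0,0,0,0,0,0,0,0,0,0.3,0,0,0,0,0,0,0.6,0,0,0,0,0,0,0.6,0,0,0,0,0,0.5,0.6,0,0,0,0,0,1,0.6,0,0,0,0,0,1.5,0.6,0,0,0,0,0,2,0.6,0,0,0,0,0,2.5,0.6,0,0,0,0,0,2.5,0.6,0,0,0,0,0,2.5,0.6,0,0,0,0,0,2.5,0.6,0,0,0,0,0,2.5,0.6,0,0,0,0,0,1.5,0.6])

```text
time_s: 39.75
position: [0.554, -0.2561, 0.4411]
tcp_rot: [[-0.415, 0.91, 0.004], [0.91, 0.415, -0.003], [-0.004, 0.002, -1.0]]
force: [-0.4, -0.7, -0.1]
opening: 0.804
```

>>> send_rows(moves=[0,0,0,-1,0.8,0,0.6,0,0,0,-1.8,1.5,0,0.6,0,0,0,-1.8,1.5,0,0.6,0,0,0,-1.8,1.5,0,0.6,0,0,0,-1.8,1.5,0,0.6,0,0,0,-1.8,1.5,0,0.6,0,0,0,-1.8,1.5,0,0.6,0,0,0,-1.8,1.5,0,0.6,0,0,0,-1.8,1.5,0,0.6,0,0,0,-1.4,1,0,0.6,0,0,0,-0.4,0.4,-1,0.6,0,0,0,0,0,-2,0.6,0,0,0,0,0,-1,0.6,0,0,0,0,0,0,0.6,0,0,0,0,0,0,0.6])

```text
time_s: 41.25
position: [0.382, -0.1143, 0.3974]
tcp_rot: [[-0.415, 0.91, -0.0], [0.91, 0.415, 0.0], [0.0, -0.0, -1.0]]
force: [1.5, 0.2, 0.2]
opening: 0.8
```

```bash
python3 - <<'E'
from h import *
for n in("wrist","scene","top"):
    c=cam(n);save(c,n+"18.png");pickle.dump(c,open(n+"18.pkl","wb"))
    if n=="wrist":crop(c,"w18.png",345,190,445,280,8)
s=read_state();print(s["position"],s["time_s"])
E
python3 obj.py scene18.pkl
```

```text
[ 0.38213444 -0.11434244  0.39801664] 41.4
objective(scene) [ 0.5009 -0.1164] 27 33 rms 0.00044
disc(scene) [ 0.5063 -0.1152  0.0496] 74 80
scene18.pkl tangential left mm -5.550888582040691 radial -0.8970375261112553
```

View pics/w18.png

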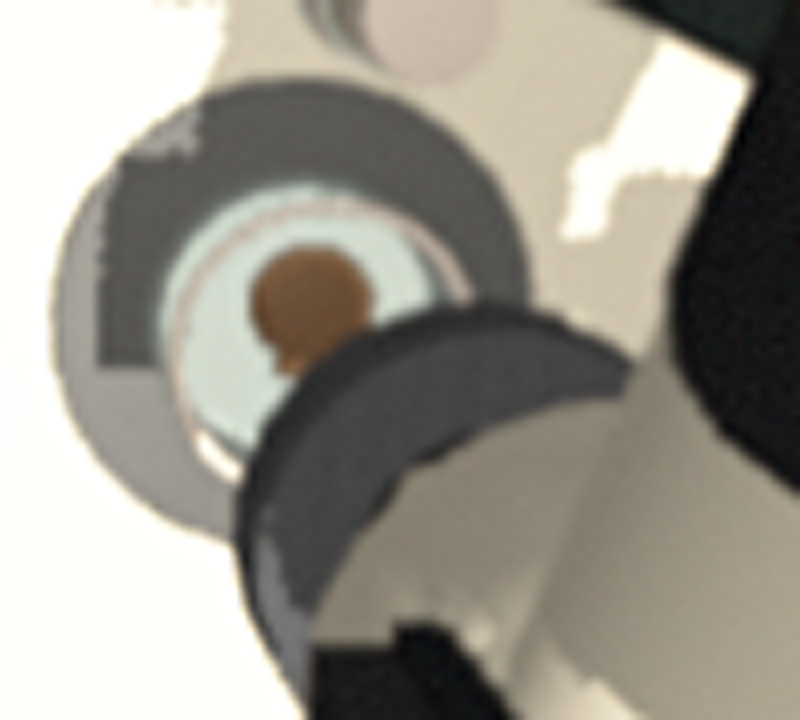

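View pics/scene18.png

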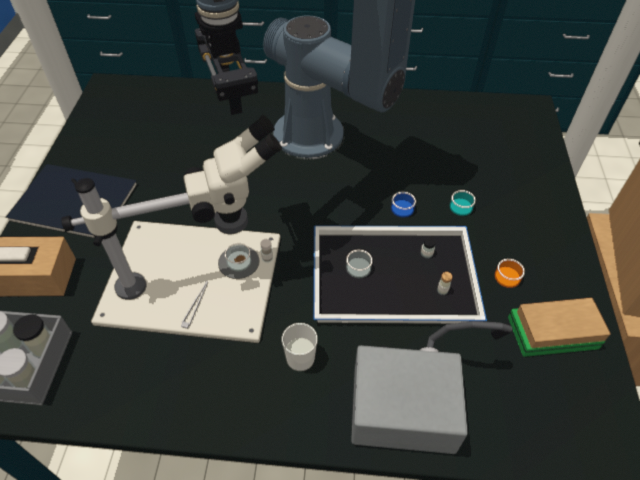

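Run:
```python
from h import *
from scipy.optimize import least_squares
c=pickle.load(open("wrist18.pkl","rb"));S=lambda x,y:[345+x/8-.44,190+y/8-.44]
arc=[S(237,540),S(240,505),S(252,465),S(275,425),S(310,382),S(350,350),S(400,322),S(450,305),S(495,302),S(550,315),S(600,338),S(632,362)]
dsc=[S(53,330),S(60,260),S(85,200),S(130,140),S(190,98),S(260,78),S(330,80),S(400,103),S(460,150),S(505,210),S(527,270),S(57,370),S(85,440),S(130,495),S(190,530),S(232,543)]
def fit(c,p,z,r=None):
    P=plane(c,p,z)[:,:2]
    q=least_squares((lambda q:np.hypot(*(P-q[:2]).T)-r) if r else (lambda q:np.hypot(*(P-q[:2]).T)-q[2]),[*P.mean(0)+([.02,0] if r else [0,0])]+([] if r else [.04]));return q.x,np.abs(q.fun).max()*1e3
s,e=fit(c,dsc,.022);print("disc",s,e)
a=pickle.load(open("scene18.pkl","rb"));g=cv2.GaussianBlur(cv2.cvtColor(a["pixels"],cv2.COLOR_RGB2GRAY),(3,3),0).astype(float);pts=[]
for u in range(215,250):
    col=g[212:245,u];d=col[2:]-col[:-2];i=d.argmax()
    if d[i]>40 and 0<i<len(d)-1:
        x,y,w=d[i-1:i+2];pts.append([u,213+i+.5*(x-w)/(x-2*y+w)])
pts=np.array(pts);P=plane(a,pts,.163)[:,:2];k=abs(np.hypot(*(P-[.5009,-.1164]).T)-.036)<.0025;pts=pts[k]
t=np.array([-.927,-.374]);dr=np.array([-.374,.927])
for R in(.036,.034):
  for z in(.157,.160,.163,.166,.169,.172,.175):
    o,_=fit(c,arc,z,R);P=plane(a,pts,z)[:,:2];b=least_squares(lambda q:np.hypot(*(P-q).T)-R,P.mean(0)-[.03,0]).x
    w=(s[:2]-o)*1e3;v=(np.array([.5062,-.1153])-b)*1e3;print(R,z,"wrist tang %.1f rad %.1f"%(w@t,w@dr),"scene tang %.1f rad %.1f"%(v@t,v@dr))
```

```text
disc [ 0.50259214 -0.11899355  0.04876216] 1.057587029699235
0.036 0.157 wrist tang 3.1 rad 3.6 scene tang -10.4 rad -1.2
0.036 0.16 wrist tang 2.4 rad 3.0 scene tang -7.9 rad -1.0
0.036 0.163 wrist tang 1.7 rad 2.4 scene tang -5.3 rad -0.9
0.036 0.166 wrist tang 1.0 rad 1.8 scene tang -2.8 rad -0.7
0.036 0.169 wrist tang 0.3 rad 1.2 scene tang -0.3 rad -0.6
0.036 0.172 wrist tang -0.4 rad 0.6 scene tang 2.2 rad -0.4
0.036 0.175 wrist tang -1.1 rad -0.0 scene tang 4.8 rad -0.3
0.034 0.157 wrist tang 1.9 rad 1.4 scene tang -8.3 rad -0.3
0.034 0.16 wrist tang 1.2 rad 0.8 scene tang -5.7 rad -0.2
0.034 0.163 wrist tang 0.5 rad 0.2 scene tang -3.2 rad -0.0
0.034 0.166 wrist tang -0.2 rad -0.4 scene tang -0.7 rad 0.1
0.034 0.169 wrist tang -0.9 rad -1.0 scene tang 1.8 rad 0.3
0.034 0.172 wrist tang -1.6 rad -1.6 scene tang 4.4 rad 0.4
0.034 0.175 wrist tang -2.3 rad -2.2 scene tang 6.9 rad 0.5
```

The two views now cross at about 0 mm tangential offset (ring edge at z ≈ 0.168), and the bar-line estimates agree. The dish is centred with the shell in it, the other items stand where they were, and the robot is clear. I hand in.

```bash
python3 -c "
from rig import *
print(hand_in())"
```

```text
the job is handed in; nothing more can be done
None
```

The glass dish with the fossil is on the middle of the stage disc, the boom is swung back over it, and the job is handed in at about 41 s.

**Dish:** I gripped it low with the finger target just inside the glass. It was set down until a contact force of about 6 N showed, then I eased off before opening the fingers. The wrist view shows its centre within about 1 mm of the disc centre, with the shell still in it.

**Boom:** I pushed it with the straddling fingers at about 0.2 rad/s; every force reading was about 2 to 4 N. After the first stop a further 1.0° correction was needed.

**Last checks:**
- **Objective over the disc:** the final views, crossed, put it within about 0.5 mm, but only if the ring light's outer edge sits about 5 mm above the stated 163 mm height.
- **Disagreement:** taking the edge at exactly 163 mm, the scene view alone reads about 5 mm too far and the wrist view about 1.7 mm short. I trusted the crossed views because the bar's line in the wrist and top views supports them. The true offset could still be a few millimetres.
- **The rest:** the other items look unmoved and the robot is clear.

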